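# Find the glazed brake pad by its drag

## Task

Three brake pads stand on edge in the rack; they look alike, but one is glazed and its lining slides over iron far more easily than the other two. Lay all three on the iron plate, lining down, and find the slick one by the drag you feel as you slide them over it; then lift that one off and lay it flat in the tray, leaving the two good pads lying lining down on the plate. Do not disturb the ear defenders, the brush or the grease tin.

Things in the scene. Friction and masses are not known exactly. Their poses are not given: they have to be found in the camera images.
- pad_1_centre (a point): centre of a disc-brake pad standing on its straight long edge in a rack slot: 126 mm long over the end ears, 56 mm high (48 mm outside the middle 76 mm), 20 mm thick (8 mm steel back, 12 mm dark lining), about 0.65 kg; the point is 28 mm above the straight edge, mid-thickness. x runs from the lining face (-10 mm) to the back (+10 mm), y along the length, z from straight to arched edge
- pad_2_centre (a point): centre of a second pad, alike to the eye and in size; axes as for pad_1. In the rack every lining faces the rack's -x side, roughly towards the robot; lying lining down, a pad's x points up and its centre is 10 mm above the surface
- pad_3_centre (a point): centre of a third pad, alike to the eye and in size; axes as for pad_1. A standing pad falls over by itself onto its lining once leant about 30 degrees. Which pad is glazed, and which slot it stands in, is not known beforehand
- plate_top (a point): centre of the top face of the dark ground cast-iron plate, 220 mm along its x by 400 mm along its y, top 25 mm above the bench, fixed. z is up. Pushed along it under its own weight, a good pad drags with about 3.5 N, a glazed one with about 1 N (both within a fifth).
- rack_floor (a point): centre of the floor of the fixed grey pad rack, 220 mm along its x by 100 mm along its y, floor 8 mm above the bench. Three slots run along its y at x = -70, 0 and +70 mm; each is 25 mm wide between two steel ribs 3 mm thick and 14 mm high. z is up. The rack may be left or right of the plate, the tray on the other side.
- tray_in (a point): centre of the inner floor (3 mm above the bench) of the open aluminium tray, fixed; inside 164 mm along its x by 144 mm along its y, walls 3 mm thick and 25 mm high above the floor. z is up.
- ear_defenders_centre (a point): black ear defenders lying beyond the plate, about 180 mm long by 155 mm wide and 80 mm high, centre of the two cups, 40 mm above the bench; leave alone
- brush_grip (a point): bench brush lying beyond the plate, about 200 mm long, its handle; leave alone
- grease_tin_centre (a point): closed tin of grease standing beyond the plate, 76 mm across and 75 mm high, half-way up; leave alone

How it is judged:
By the outcome, as a careful person would: the job done as asked, in the order asked, and still so for the second after the job is handed in, with the robot touching nothing.
It also fails if it takes over 72 s, if anything falls off the work surface, if the arm or the gripper's body presses on something with over 40 N, if the wrist force passes 120 N, or if a joint passes its speed limit or range.

## Robot

A 6-joint arm with a two-finger parallel gripper is mounted at the origin on the work surface. World frame = base frame: x ahead of the robot, y to its left, z up, the work surface at z = 0. Lengths are in m, angles in degrees, forces in N, time in s.
With the tool pointing down it reaches from about 0.3 to 0.75 m from the base axis. Payload 8.5 kg.
Tool frame: the origin (TCP) lies at the very end of the fingers, on their centre line; the grasp point (between the pads) lies 19 mm behind it; z points along the fingers, y is the line along which they close (so a half turn about z gives the same grasp; the last joint's range is limited). The gripper opens to 85 mm and grips with 20 to 120 N. Pads are 22 mm wide; open, the fingers measure 114 mm over their backs; the gripper's body (76 mm by 85 mm) begins 54 mm behind the grasp point. The pads swing forward as they close: fully open they stand 13 mm farther back than shut.
Start: joints at [62.951, 21.807, 74.336, -0, 83.858, -12.336], TCP at [0.14, 0.532, 0.231] pointing down, gripper open.
Joint ranges: [-178.18, 178.18], [-50.72, 133.34], [12.68, 142.11], [-81.47, 261.47], [9.98, 163.14], [-165.26, 165.26]. Speed limits (degrees/s): [136.94, 136.94, 180, 180, 180, 180].

## Interface

Orientations are given as a 3x3 rotation matrix whose columns are the frame's x, y, z axes.
In Python, from rig import observe, cams, ticket gives the robot as it stands.
- The arm moves only by the tool move_arm, never from a script. Its arguments are lists of equal length, an entry for each row: "jaw": the finger opening in cm, from 0 to 8.54; "dp": the shift along the tool's x, y, z in cm, a list of three; "turn": the turn, a rotation vector about the tool's x, y, z in rad, a list of three. In form: {"jaw": [jaw, ...], "dp": [[tx, ty, tz], ...], "turn": [[wx, wy, wz], ...]}. A call has 1 to 12 rows; each row shifts and turns the commanded pose from where the row before left it, along the tool's axes as they then stand; what a row does not reach is not made up. A row lasts 1/12 s, in which the tool goes at most 41.7 mm and 7.16 degrees, less where a joint would pass 70% of its speed; a pose out of reach is approached as far as the arm can. A call is refused whole if a number of a shift passes 4.17 or a number of a turn 0.125, either way. A call with a gripper value outside its range is refused whole. The fingers move at their own pace and stop on an object; "force" is the grip in N (left out, the last holds). Time passes only in rows, so rows that do not move let the fingers close. It gives the time, the measured TCP pose, the force, the opening and the grip force at its end, in the units of the state.
- observe(): the state, without advancing time (a new reading comes with each control period).
- cams.get_image(name): name is "scene" or "top"; returns (picture, depth): 400x640x3 uint8, red, green, blue; 400x640 float32, m along the optical axis (not along the pixel's ray), 0 where there is no reading.
- cams.calibration(name): a dict with "vertical_fov" (degrees; the focal length in pixels is half the picture's height over the tangent of half this angle, whatever the lens; pixels are square), "cx", "cy" (the principal point, pixels), "view" (4x4, takes a point from world to camera coordinates). Camera axes: x right, y up, looking along -z (the intrinsics and any distortion apply to the point x, -y, -z); pixel columns grow to the right and rows downward; lengths in m; the calibration is good to about 2 mm. A picture is of the moment at which its call begins. calibration takes no time and is no camera call.
- ticket.close_job(): hands the job in; it is judged then, once.
Trained networks look in the newest picture that a camera, given by its name, has taken for a name from the list of things; names that differ only in an ending like _2 or _b are one class to them, and where a whole thing is asked for, a point or a joint stands for the part that bears it (a point fixed in the world has none). Each returns a list of dicts, best first, with "p" (0 to 1); they miss things now and then, are a little off and sometimes report something else, mostly with a low value. They report only what shows in the picture. A call takes as long as a camera call.
- cams.spot_in(camera, query): "box" ([centre column, centre row, width, height] as shares, 0 to 1, of the picture: columns of its width, rows of its height, round what is visible of it).
- cams.outline_of(camera, query): "mask" (400x640 bool, what is visible of it) and "box" ([centre column, centre row, width, height] as shares, 0 to 1, of the picture: columns of its width, rows of its height, round what is visible of it).
- cams.mark_of(camera, query): "location" ([column, row] as shares, 0 to 1, of the picture: columns of its width, rows of its height: a listed point, or the origin of a listed thing).
The state is a dict: "time_s": time; "q": joint angles; "qvel": joint speeds; "joint_efforts": joint torques, N m; "position": TCP position; "tool_rot": TCP orientation; "ft_force": force on the tool from outside, world axes, zero at the start; "wrist_torque": the same for the moment, N m; "grip_width": finger opening in m; "gripper_force": force on a finger pad.
Only numpy, scipy, OpenCV 4.12 (cv2) and the standard library are available. Lean on these libraries where they do the work, as an engineer would, in place of code of your own. Each camera call takes 0.05 s, during which the arm holds its last target. There are 200 camera calls.

## Working session

There is one attempt and no reset: what is moved stays moved. The work goes in short steps, Python scripts to look and compute and a tool call to move; the robot and the scene stay as the last step left them, time stands still between calls to the robot, and variables do not carry over. Pictures are saved under pics/ and viewed, at most 10 in all, crops included, and the job is handed in when it is done.

Besides the shell and the picture viewer there is one more tool, called after "Request:" as a command line: name --argument value ..., lists and objects as JSON in quotes. move_arm: Moves the arm, as the interface text tells. Its arguments: {"type":"object","properties":{"jaw":{"type":"array","items":{"type":"number"}},"dp":{"type":"array","items":{"type":"array","items":{"type":"number"}}},"turn":{"type":"array","items":{"type":"array","items":{"type":"number"}}},"force":{"type":"number"}},"required":["jaw","dp","turn"]}

```bash
ls; mkdir -p pics; cat > h.py <<'E'
import numpy as np, cv2
from rig import observe, cams, ticket
def cal(n):
    c=cams.calibration(n); f=200/np.tan(np.radians(c["vertical_fov"])/2); return c,f
def pix2w(n,u,v,d):
    c,f=cal(n); T=np.linalg.inv(np.array(c["view"]))
    p=np.stack([(u-c["cx"])/f*d,-(v-c["cy"])/f*d,-d,np.ones_like(d)],-1)
    return (p@T.T)[...,:3]
def cloud(n,depth):
    v,u=np.mgrid[0:400,0:640].astype(float); return pix2w(n,u,v,depth.astype(float))
def save(img,name): cv2.imwrite("pics/"+name,img[...,::-1])
E
python3 - <<'E'
from h import *
np.set_printoptions(precision=3,suppress=True)
for n in("top","scene"):
    im,d=cams.get_image(n); save(im,n+"0.png"); np.savez(n+"0.npz",im=im,d=d)
    c,f=cal(n); print(n,{k:v for k,v in c.items()},f)
    W=cloud(n,d)
    for q in("pad_1_centre","plate_top","rack_floor","tray_in"):
        for r in cams.mark_of(n,q)[:4]:
            u,v=r["location"][0]*640,r["location"][1]*400
            print(q,round(r["p"],2),round(u),round(v),W[min(int(v),399),min(int(u),639)])
o=observe();print(o["time_s"],o["position"],o["tool_rot"],o["ft_force"])
E
```

```text
pics
top {'vertical_fov': 44.6916122079698, 'cx': 312.60484938345155, 'cy': 197.55026066617773, 'view': array([[ 0.026, -0.999,  0.022, -0.016],
       [ 0.999,  0.026,  0.033, -0.584],
       [-0.033,  0.021,  0.999, -1.15 ],
       [ 0.   ,  0.   ,  0.   ,  1.   ]])} 486.54207714482004
pad_1_centre 0.56 452 210 [ 0.562 -0.318  0.065]
plate_top 0.57 314 215 [ 0.543 -0.005  0.026]
rack_floor 0.62 443 240 [ 0.496 -0.299  0.065]
tray_in 0.92 177 224 [0.515 0.322 0.004]
scene {'vertical_fov': 47.95782686241898, 'cx': 320.532819151122, 'cy': 195.49260810657108, 'view': array([[-0.839,  0.544,  0.007,  0.5  ],
       [-0.448, -0.698,  0.558,  0.232],
       [ 0.309,  0.465,  0.83 , -1.324],
       [ 0.   ,  0.   ,  0.   ,  1.   ]])} 449.6526477522796
pad_1_centre 0.62 267 114 [ 0.563 -0.335  0.037]
plate_top 0.55 336 195 [ 0.549 -0.001  0.026]
rack_floor 0.82 296 112 [ 0.497 -0.285  0.052]
tray_in 0.56 433 293 [0.504 0.325 0.002]
tray_in 0.32 214 156 [0.932 0.506 0.966]
0.5 [0.14  0.532 0.231] [[-0.967  0.254 -0.   ]
 [ 0.254  0.967 -0.   ]
 [ 0.    -0.    -1.   ]] [-0.206 -0.017 -0.011]
```

View pics/top0.png

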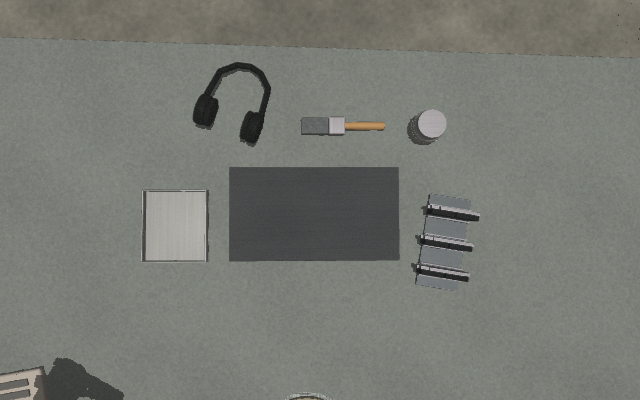

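```bash
python3 - <<'E'
from h import *
np.set_printoptions(precision=3,suppress=True)
z=np.load("top0.npz"); W=cloud("top",z["d"]); P=W.reshape(-1,3)
reg=(P[:,1]<-0.2)&(P[:,1]>-0.42)&(P[:,0]>.36)&(P[:,0]<.66)
m=reg&(P[:,2]>.052)&(P[:,2]<.075)
img=m.reshape(400,640).astype(np.uint8)
n,l,s,c=cv2.connectedComponentsWithStats(img)
for i in range(1,n):
    if s[i,4]>60:
        Q=P[(l==i).ravel()]; r=cv2.minAreaRect((Q[:,:2]*1000).astype(np.float32)); print("pad",s[i],Q[:,2].mean(),r)
for nm,lo,hi,y0,y1 in(("plate",.02,.03,-.26,.26),):
    k=(P[:,2]>lo)&(P[:,2]<hi)&(P[:,1]>y0)&(P[:,1]<y1)&(P[:,0]>.4)&(P[:,0]<.72)
    img=k.reshape(400,640).astype(np.uint8); img=cv2.morphologyEx(img,cv2.MORPH_OPEN,np.ones((5,5)))
    n,l,s,c=cv2.connectedComponentsWithStats(img); i=1+s[1:,4].argmax(); Q=P[(l==i).ravel()]
    print(nm,cv2.minAreaRect((Q[:,:2]*1000).astype(np.float32)),Q[:,2].mean())
k=(P[:,2]>.015)&(P[:,2]<.04)&(P[:,1]>.2)&(P[:,1]<.46)&(P[:,0]>.35)&(P[:,0]<.7)
img=k.reshape(400,640).astype(np.uint8);n,l,s,c=cv2.connectedComponentsWithStats(img); i=1+s[1:,4].argmax(); Q=P[(l==i).ravel()]
print("tray",s[i],cv2.minAreaRect((Q[:,:2]*1000).astype(np.float32)))
E
```

```text
pad [431 205  49  16 430] 0.06007350232407183 ((556.1248168945312, -327.8721923828125), (113.51912689208984, 20.295230865478516), 82.15006256103516)
pad [424 236  50  16 419] 0.060121373097281314 ((485.5946960449219, -313.95831298828125), (114.4035415649414, 19.600013732910156), 81.99715423583984)
pad [420 265  50  17 431] 0.05995434220570054 ((417.0087585449219, -305.45538330078125), (114.42854309082031, 20.348024368286133), 82.05891418457031)
plate ((546.3268432617188, -4.5677032470703125), (219.5933380126953, 399.354248046875), 1.591356635093689) 0.02552083030285762
tray [141 190  67  73 563] ((508.7317199707031, 321.9263916015625), (168.78982543945312, 151.99203491210938), 1.5538053512573242)
```

The top view shows the plate in the middle (cols 229–399, rows 167–261), the tray to its left (175,226) and the rack to its right. The pads stand at about (452,212), (446,242) and (442,272), and the leave-alone things lie beyond the plate. The measured heights and sizes agree with the given ones. Next I write a small planner for the rows.

```bash
cat > plan.py <<'E'
import sys, json
from h import *
from scipy.spatial.transform import Rotation as R
def rot(az,tilt):   # tool y at azimuth az (deg), tool leaned forward along y by tilt
    a=np.radians(az); y=np.array([np.cos(a),np.sin(a),0]); z=np.array([0,0,-1.]); M=np.column_stack([np.cross(y,z),y,z])
    return R.from_matrix(M)*R.from_rotvec([-np.radians(tilt),0,0])
def plan(wps,start=None):
    """wps: (x,y,z,az,tilt,jaw,rows); prints rows, <=12 a call"""
    o=observe(); p=np.array(o["position"]); r=R.from_matrix(o["tool_rot"])
    if start: p=np.array(start[:3]); r=rot(*start[3:])
    out=[]
    for x,y,z,az,t,jaw,n in wps:
        p1=np.array([x,y,z]); r1=rot(az,t); p0,r0=p,r; dv=(r0.inv()*r1).as_rotvec()
        for i in range(1,n+1):
            tp=p0+(p1-p0)*i/n; tr=r0*R.from_rotvec(dv*i/n)
            d=np.round(r.inv().apply(tp-p)*100,1); w=np.round((r.inv()*tr).as_rotvec(),2)+0.
            if np.abs(w).max()>.125 or np.linalg.norm(d)>4.17: print("!! big",len(out),d,w)
            out.append((jaw,(d+0.).tolist(),w.tolist())); p=p+r.apply(d/100); r=r*R.from_rotvec(w)
    for k in range(0,len(out),12):
        c=out[k:k+12]; print(json.dumps({"jaw":[a[0] for a in c],"dp":[a[1] for a in c],"turn":[a[2] for a in c]}).replace(" ",""))
    print("end",p.round(4),"residual rot",np.degrees((r.inv()*r1).magnitude()).round(2))
E
python3 - <<'E'
from plan import *
plan([(.41,.13,.2,30,0,4.5,12),(.556,-.328,.115,-8,0,4.5,12)])
E
```

```text
!! big 16 [-4.1  0.   0.8] [0.   0.   0.06]
{"jaw":[4.5,4.5,4.5,4.5,4.5,4.5,4.5,4.5,4.5,4.5,4.5,4.5],"dp":[[-3.0,-2.7,0.3],[-3.2,-2.4,0.2],[-3.4,-2.3,0.3],[-3.5,-2.0,0.2],[-3.6,-1.8,0.3],[-3.7,-1.5,0.3],[-3.9,-1.3,0.2],[-3.9,-1.0,0.3],[-3.9,-0.8,0.3],[-4.0,-0.5,0.2],[-4.1,-0.3,0.3],[-4.0,0.0,0.2]],"turn":[[0.0,0.0,0.07],[0.0,0.0,0.06],[0.0,0.0,0.07],[0.0,0.0,0.06],[0.0,0.0,0.07],[0.0,0.0,0.07],[0.0,0.0,0.06],[0.0,0.0,0.07],[0.0,0.0,0.06],[0.0,0.0,0.07],[0.0,0.0,0.06],[0.0,0.0,0.07]]}
{"jaw":[4.5,4.5,4.5,4.5,4.5,4.5,4.5,4.5,4.5,4.5,4.5,4.5],"dp":[[-3.9,-0.9,0.7],[-4.0,-0.6,0.7],[-3.9,-0.4,0.7],[-4.0,-0.2,0.7],[-4.1,0.0,0.8],[-3.9,0.3,0.7],[-4.0,0.5,0.7],[-4.0,0.7,0.7],[-3.9,0.8,0.7],[-3.8,1.2,0.7],[-3.8,1.3,0.7],[-3.7,1.5,0.7]],"turn":[[0.0,0.0,0.06],[0.0,0.0,0.05],[0.0,0.0,0.06],[0.0,0.0,0.05],[0.0,0.0,0.06],[0.0,0.0,0.05],[0.0,0.0,0.06],[0.0,0.0,0.05],[0.0,0.0,0.06],[0.0,0.0,0.05],[0.0,0.0,0.06],[0.0,0.0,0.05]]}
end [ 0.5558 -0.3279  0.1154] residual rot 0.21
```

Request:
move_arm --jaw '[4.5, 4.5, 4.5, 4.5, 4.5, 4.5, 4.5, 4.5, 4.5, 4.5, 4.5, 4.5]' --dp '[[-3.0, -2.7, 0.3], [-3.2, -2.4, 0.2], [-3.4, -2.3, 0.3], [-3.5, -2.0, 0.2], [-3.6, -1.8, 0.3], [-3.7, -1.5, 0.3], [-3.9, -1.3, 0.2], [-3.9, -1.0, 0.3], [-3.9, -0.8, 0.3], [-4.0, -0.5, 0.2], [-4.1, -0.3, 0.3], [-4.0, 0.0, 0.2]]' --turn '[[0, 0, 0.07], [0, 0, 0.06], [0, 0, 0.07], [0, 0, 0.06], [0, 0, 0.07], [0, 0, 0.07], [0, 0, 0.06], [0, 0, 0.07], [0, 0, 0.06], [0, 0, 0.07], [0, 0, 0.06], [0, 0, 0.07]]'

```text
time_s: 1.5
position: [0.4108, 0.1279, 0.2003]
tool_rot: [[-0.498, 0.867, 0.0], [0.867, 0.498, 0.0], [-0.0, 0.0, -1.0]]
ft_force: [1.1, 0.8, 0.5]
grip_width: 0.045
gripper_force: 0.0
```

Request:
move_arm --jaw '[4.5, 4.5, 4.5, 4.5, 4.5, 4.5, 4.5, 4.5, 4.5, 4.5, 4.5, 4.5]' --dp '[[-3.9, -0.9, 0.7], [-4.0, -0.6, 0.7], [-3.9, -0.4, 0.7], [-4.0, -0.2, 0.7], [-4.0, 0.0, 0.8], [-3.9, 0.3, 0.7], [-4.0, 0.5, 0.7], [-4.0, 0.7, 0.7], [-3.9, 0.8, 0.7], [-3.8, 1.2, 0.7], [-3.8, 1.3, 0.7], [-3.7, 1.5, 0.7]]' --turn '[[0, 0, 0.06], [0, 0, 0.05], [0, 0, 0.06], [0, 0, 0.05], [0, 0, 0.06], [0, 0, 0.05], [0, 0, 0.06], [0, 0, 0.05], [0, 0, 0.06], [0, 0, 0.05], [0, 0, 0.06], [0, 0, 0.05]]'

```text
time_s: 2.5
position: [0.5558, -0.329, 0.1149]
tool_rot: [[0.139, 0.99, 0.0], [0.99, -0.139, -0.0], [0.0, 0.0, -1.0]]
ft_force: [0.6, -0.1, 0.3]
grip_width: 0.0449
gripper_force: 0.0
```

Request:
move_arm --jaw '[4.5, 4.5, 4.5, 4.5, 1.5, 1.5, 1.5, 1.5, 1.5]' --dp '[[0, 0, 2.5], [0, 0, 2.5], [0, 0, 2], [0, 0, 0.7], [0, 0, 0], [0, 0, 0], [0, 0, 0], [0, 0, 0], [0, 0, 0]]' --turn '[[0, 0, 0], [0, 0, 0], [0, 0, 0], [0, 0, 0], [0, 0, 0], [0, 0, 0], [0, 0, 0], [0, 0, 0], [0, 0, 0]]' --force 60

```text
time_s: 3.25
position: [0.5559, -0.3271, 0.0395]
tool_rot: [[0.135, 0.991, 0.001], [0.991, -0.135, -0.001], [-0.001, 0.002, -1.0]]
ft_force: [-0.9, 0.1, -0.2]
grip_width: 0.0185
gripper_force: 61.3
```

```bash
python3 - <<'E'
from plan import *
o=observe(); print(o["position"],o["grip_width"],o["gripper_force"],o["ft_force"])
x,y,z=o["position"]
s=z-.008
c,sn=np.cos(np.radians(40)),np.sin(np.radians(40))
tx=.620+.010*c-s*sn; tz=.0255+.010*sn+s*c+.001; print(tx,tz)
plan([(x,y,.15,-8,0,1.5,3),(.60,.127,tz+.06,1.6,40,1.5,12),(tx,.127,tz,1.6,40,1.5,5)])
E
```

```text
[ 0.55591477 -0.32711284  0.03950555] 0.018543997436591485 61.320017874240875 [-0.94087261  0.05458256 -0.18950083]
0.6074090698189261 0.05706252454600183
{"jaw":[1.5,1.5,1.5,1.5,1.5,1.5,1.5,1.5,1.5,1.5,1.5,1.5],"dp":[[0.0,0.0,-3.7],[0.0,0.0,-3.7],[0.0,0.0,-3.6],[3.8,-0.1,0.3],[3.8,-0.2,0.2],[3.8,0.0,0.3],[3.8,-0.1,0.3],[3.8,0.0,0.3],[3.8,0.0,0.3],[3.8,0.0,0.4],[3.8,0.1,0.4],[3.8,0.1,0.4]],"turn":[[0.0,0.0,0.0],[0.0,0.0,0.0],[0.0,0.0,0.0],[-0.06,0.0,-0.01],[-0.06,0.01,-0.02],[-0.05,0.0,-0.01],[-0.06,0.01,-0.01],[-0.06,0.0,-0.01],[-0.06,0.01,-0.02],[-0.06,0.0,-0.01],[-0.05,0.01,-0.01],[-0.06,0.0,-0.02]]}
{"jaw":[1.5,1.5,1.5,1.5,1.5,1.5,1.5,1.5],"dp":[[3.7,0.1,0.4],[3.8,0.2,0.5],[3.8,0.1,0.4],[0.0,-0.7,1.0],[0.0,-0.6,1.0],[0.0,-0.7,1.1],[0.0,-0.6,1.0],[0.0,-0.7,1.0]],"turn":[[-0.06,0.01,-0.01],[-0.06,0.0,-0.01],[-0.06,0.01,-0.02],[0.0,0.0,0.0],[0.0,0.0,0.0],[0.0,0.0,0.0],[0.0,0.0,0.0],[0.0,0.0,0.0]]}
end [0.6072 0.1271 0.0568] residual rot 0.39
```

Request:
move_arm --jaw '[1.5, 1.5, 1.5, 1.5, 1.5, 1.5, 1.5, 1.5, 1.5, 1.5, 1.5, 1.5]' --dp '[[0, 0, -3.7], [0, 0, -3.7], [0, 0, -3.6], [3.8, -0.1, 0.3], [3.8, -0.2, 0.2], [3.8, 0, 0.3], [3.8, -0.1, 0.3], [3.8, 0, 0.3], [3.8, 0, 0.3], [3.8, 0, 0.4], [3.8, 0.1, 0.4], [3.8, 0.1, 0.4]]' --turn '[[0, 0, 0], [0, 0, 0], [0, 0, 0], [-0.06, 0, -0.01], [-0.06, 0.01, -0.02], [-0.05, 0, -0.01], [-0.06, 0.01, -0.01], [-0.06, 0, -0.01], [-0.06, 0.01, -0.02], [-0.06, 0, -0.01], [-0.05, 0.01, -0.01], [-0.06, 0, -0.02]]'

```text
time_s: 4.25
position: [0.5881, 0.0157, 0.1243]
tool_rot: [[0.011, 0.866, 0.499], [1.0, -0.013, 0.001], [0.007, 0.499, -0.866]]
ft_force: [2.3, 0.4, -5.7]
grip_width: 0.0186
gripper_force: 60.9
```

Request:
move_arm --jaw '[1.5, 1.5, 1.5, 1.5, 1.5, 1.5, 1.5, 1.5, 1.5]' --dp '[[3.7, 0.1, 0.4], [3.8, 0.2, 0.5], [3.8, 0.1, 0.4], [0, -0.7, 1.0], [0, -0.6, 1.0], [0, -0.7, 1.1], [0, -0.6, 1.0], [0, -0.6, 0.9], [0, 0, 0]]' --turn '[[-0.06, 0.01, -0.01], [-0.06, 0, -0.01], [-0.06, 0.01, -0.02], [0, 0, 0], [0, 0, 0], [0, 0, 0], [0, 0, 0], [0, 0, 0], [0, 0, 0]]'

```text
time_s: 5.0
position: [0.6186, 0.1284, 0.0786]
tool_rot: [[-0.031, 0.789, 0.613], [1.0, 0.024, 0.019], [-0.0, 0.613, -0.79]]
ft_force: [0.9, -0.0, -6.0]
grip_width: 0.0187
gripper_force: 60.9
```

```bash
python3 - <<'E'
from plan import *
im,d=cams.get_image("scene"); save(im,"s1.png")
print(np.linalg.norm(observe()["ft_force"]))
E
```

```text
5.071062307995133
```

View pics/s1.png

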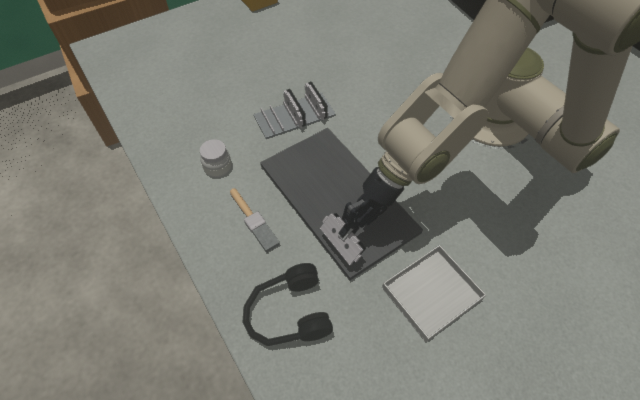

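The pad is held lining-downward over the far-left part of the plate, at about (342,240). The other two still stand in the rack, and nothing has been disturbed. It still has about 2 cm to go down.

Request:
move_arm --jaw '[1.5, 1.5, 1.5, 1.5, 1.5]' --dp '[[0, -0.7, 0.3], [0, -0.7, 0.3], [0, -0.5, 0.2], [0, -0.2, 0.2], [0, 0, 0]]' --turn '[[-0.02, 0, 0], [-0.02, 0, 0], [0, 0, 0], [0, 0, 0], [0, 0, 0]]'

```text
time_s: 5.47
position: [0.6193, 0.132, 0.0801]
tool_rot: [[-0.033, 0.787, 0.616], [0.999, 0.026, 0.02], [-0.0, 0.616, -0.787]]
ft_force: [0.2, -0.2, -5.8]
grip_width: 0.0187
gripper_force: 61.0
```

```bash
python3 -c "
from h import *
np.set_printoptions(precision=2,suppress=True)
o=observe();print(np.array(o['q']),np.array(o['joint_efforts']))"
```

```text
[  1.16  30.29 101.62   2.46  10.05  -2.98] [  0.04 -48.42 -17.2   -0.01  -2.78   0.03]
```

```bash
python3 - <<'E'
from plan import *
s=.0315; t=33
c,sn=np.cos(np.radians(t)),np.sin(np.radians(t))
tx=.620+.010*c-s*sn; tz=.0255+.010*sn+s*c+.001; print(tx,tz)
plan([(.617,.129,.080,1.6,t,1.5,2),(tx,.127,tz,1.6,t,1.5,4)])
E
```

```text
0.6112305760764809 0.058364513240431126
{"jaw":[1.5,1.5,1.5,1.5,1.5,1.5],"dp":[[-0.1,-0.1,-0.1],[-0.2,-0.1,0.0],[0.0,-0.4,0.4],[-0.1,-0.4,0.3],[0.0,-0.4,0.4],[-0.1,-0.5,0.4]],"turn":[[0.04,0.0,0.0],[0.05,0.0,0.0],[0.0,0.0,0.0],[0.0,0.0,0.0],[0.0,0.0,0.0],[0.0,0.0,0.0]]}
end [0.6111 0.1267 0.0579] residual rot 0.29
```

Request:
move_arm --jaw '[1.5, 1.5, 1.5, 1.5, 1.5, 1.5, 1.5]' --dp '[[-0.1, -0.1, -0.1], [-0.2, -0.1, 0], [0, -0.4, 0.4], [-0.1, -0.4, 0.3], [0, -0.4, 0.4], [-0.1, -0.5, 0.4], [0, 0, 0]]' --turn '[[0.04, 0, 0], [0.05, 0, 0], [0, 0, 0], [0, 0, 0], [0, 0, 0], [0, 0, 0], [0, 0, 0]]'

```text
time_s: 6.05
position: [0.6108, 0.1267, 0.057]
tool_rot: [[-0.033, 0.839, 0.543], [0.999, 0.028, 0.018], [-0.0, 0.543, -0.839]]
ft_force: [0.6, -0.1, -5.5]
grip_width: 0.0187
gripper_force: 60.9
```

Request:
move_arm --jaw '[1.5, 1.5, 3.4, 3.4, 3.4, 3.4, 3.4, 3.4, 3.4, 3.4, 3.4, 3.4]' --dp '[[0, -0.1, 0.2], [0, 0, 0], [0, 0, 0], [0, 0, 0], [0, 0, 0], [0, 0, -1], [0, 0, -1.5], [0, 0, -2], [0, 0, -2], [0, 0, -2], [0, 0, -2], [0, 0, 0]]' --turn '[[0, 0, 0], [0, 0, 0], [0, 0, 0], [0, 0, 0], [0, 0, 0], [0, 0, 0], [0, 0, 0], [0, 0, 0], [0, 0, 0], [0, 0, 0], [0, 0, 0], [0, 0, 0]]'

```text
time_s: 7.05
position: [0.554, 0.1251, 0.1477]
tool_rot: [[-0.033, 0.836, 0.548], [0.999, 0.028, 0.018], [-0.0, 0.548, -0.836]]
ft_force: [0.8, -0.1, 0.4]
grip_width: 0.0344
gripper_force: 0.0
```

```bash
python3 - <<'E'
from plan import *
im,d=cams.get_image("scene"); save(im[100:300,200:500].repeat(2,0).repeat(2,1),"s2.png")
print(observe()["ft_force"])
plan([(.50,-.1,.19,-3,5,4.5,6),(.4856,-.314,.105,-8,0,4.5,6)])
E
```

```text
[ 0.10442183 -0.20784532  0.16114293]
{"jaw":[4.5,4.5,4.5,4.5,4.5,4.5,4.5,4.5,4.5,4.5,4.5,4.5],"dp":[[-3.7,-0.5,-1.2],[-3.7,-0.5,-1.1],[-3.8,-0.5,-1.1],[-3.7,-0.6,-1.0],[-3.8,-0.6,-0.9],[-3.8,-0.6,-0.9],[-3.6,-0.2,1.4],[-3.5,-0.1,1.4],[-3.6,-0.1,1.5],[-3.6,0.0,1.4],[-3.5,0.1,1.4],[-3.6,0.2,1.5]],"turn":[[0.08,0.0,0.01],[0.08,-0.01,0.02],[0.09,0.0,0.01],[0.08,-0.01,0.01],[0.08,0.0,0.02],[0.08,-0.01,0.01],[0.01,0.0,0.01],[0.02,0.0,0.02],[0.01,0.0,0.01],[0.02,0.0,0.02],[0.01,0.0,0.01],[0.02,0.0,0.02]]}
end [ 0.4856 -0.3139  0.1045] residual rot 0.12
```

View pics/s2.png

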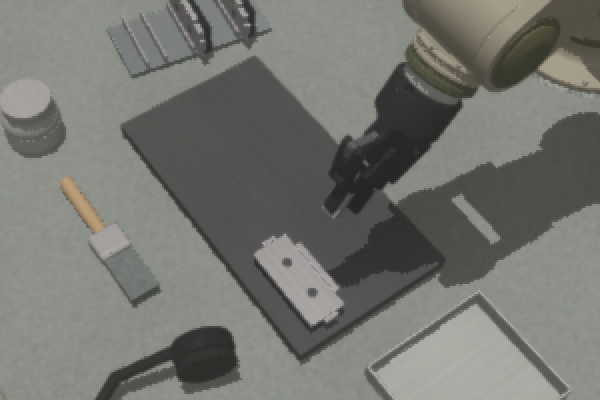

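Pad 1 lies flat, lining down, at the far left of the plate, and the gripper is clear of it. On to the middle pad.

Request:
move_arm --jaw '[4.5, 4.5, 4.5, 4.5, 4.5, 4.5, 4.5, 4.5, 4.5, 4.5, 4.5, 4.5]' --dp '[[-3.7, -0.5, -1.2], [-3.7, -0.5, -1.1], [-3.8, -0.5, -1.1], [-3.7, -0.6, -1.0], [-3.8, -0.6, -0.9], [-3.8, -0.6, -0.9], [-3.6, -0.2, 1.4], [-3.5, -0.1, 1.4], [-3.6, -0.1, 1.5], [-3.6, 0, 1.4], [-3.5, 0.1, 1.4], [-3.6, 0.2, 1.5]]' --turn '[[0.08, 0, 0.01], [0.08, -0.01, 0.02], [0.09, 0, 0.01], [0.08, -0.01, 0.01], [0.08, 0, 0.02], [0.08, -0.01, 0.01], [0.01, 0, 0.01], [0.02, 0, 0.02], [0.01, 0, 0.01], [0.02, 0, 0.02], [0.01, 0, 0.01], [0.02, 0, 0.02]]'

```text
time_s: 8.1
position: [0.485, -0.3159, 0.101]
tool_rot: [[0.141, 0.99, -0.006], [0.99, -0.141, 0.002], [0.001, -0.007, -1.0]]
ft_force: [0.6, -0.1, 0.6]
grip_width: 0.0452
gripper_force: 0.0
```

```bash
python3 - <<'E'
from plan import *
print(observe()["position"],observe()["tool_rot"])
plan([(.4856,-.314,.0385,-8,0,4.5,4)])
im,d=cams.get_image("top"); P=cloud("top",d).reshape(-1,3)
k=(P[:,2]>.037)&(P[:,2]<.055)&(P[:,1]>-.0)&(P[:,1]<.26)&(P[:,0]>.4)&(P[:,0]<.72)
print(cv2.minAreaRect((P[k][:,:2]*1000).astype(np.float32)),P[k].mean(0))
s=.0305;t=34
c,sn=np.cos(np.radians(t)),np.sin(np.radians(t))
ty=-.033-.010*c+s*sn; tz=.0255+.010*sn+s*c; print(ty,tz)
plan([(.4856,-.314,.15,-8,0,1.5,3),(.52,-.05,.15,-88.4,0,1.5,12),(.546,ty,tz+.03,-88.4,t,1.5,9),(.546,ty,tz,-88.4,t,1.5,4)],start=(.4856,-.314,.0385,-8,0))
E
```

```text
[ 0.48496219 -0.31589231  0.10100554] [[ 1.41171486e-01  9.89964150e-01 -6.44929999e-03]
 [ 9.89984707e-01 -1.41162210e-01  1.87384157e-03]
 [ 9.44638540e-04 -6.64924136e-03 -9.99977447e-01]]
{"jaw":[4.5,4.5,4.5,4.5],"dp":[[0.0,0.0,1.6],[0.1,0.0,1.5],[0.0,0.1,1.6],[0.1,0.0,1.6]],"turn":[[0.0,0.0,0.0],[0.0,0.0,0.0],[0.0,0.0,0.0],[-0.01,0.0,0.0]]}
end [ 0.4858 -0.3139  0.038 ] residual rot 0.23
((643.970703125, 122.53762817382812), (124.5697021484375, 149.14602661132812), 88.02131652832031) [0.60282596 0.1248484  0.0454762 ]
-0.024234992169692635 0.05637757499763624
{"jaw":[1.5,1.5,1.5,1.5,1.5,1.5,1.5,1.5,1.5,1.5,1.5,1.5],"dp":[[0.0,0.0,-3.7],[0.0,0.0,-3.7],[0.0,0.0,-3.7],[2.2,0.0,0.0],[2.2,-0.3,0.0],[2.2,-0.5,0.0],[2.0,-0.8,0.0],[2.0,-1.0,0.0],[1.8,-1.3,0.0],[1.7,-1.4,0.0],[1.5,-1.7,0.0],[1.3,-1.8,0.0]],"turn":[[0.0,0.0,0.0],[0.0,0.0,0.0],[0.0,0.0,0.0],[0.0,0.0,0.12],[0.0,0.0,0.11],[0.0,0.0,0.12],[0.0,0.0,0.12],[0.0,0.0,0.11],[0.0,0.0,0.12],[0.0,0.0,0.12],[0.0,0.0,0.12],[0.0,0.0,0.11]]}
{"jaw":[1.5,1.5,1.5,1.5,1.5,1.5,1.5,1.5,1.5,1.5,1.5,1.5],"dp":[[1.1,-1.9,0.0],[0.8,-2.1,0.0],[0.6,-2.1,0.0],[0.3,-0.3,0.7],[0.3,-0.3,0.7],[0.3,-0.4,0.6],[0.3,-0.4,0.7],[0.3,-0.4,0.6],[0.3,-0.5,0.6],[0.3,-0.6,0.5],[0.3,-0.5,0.5],[0.3,-0.6,0.5]],"turn":[[0.0,0.0,0.12],[0.0,0.0,0.12],[0.0,0.0,0.11],[-0.07,0.0,0.0],[-0.06,0.0,0.0],[-0.07,0.0,0.0],[-0.06,0.0,0.0],[-0.07,0.0,0.0],[-0.07,0.0,0.0],[-0.06,0.0,0.0],[-0.07,0.0,0.0],[-0.06,0.0,0.0]]}
{"jaw":[1.5,1.5,1.5,1.5],"dp":[[0.0,-0.4,0.6],[0.0,-0.4,0.6],[0.0,-0.5,0.6],[0.0,-0.4,0.7]],"turn":[[0.0,0.0,0.0],[0.0,0.0,0.0],[0.0,0.0,0.0],[0.0,0.0,0.0]]}
end [ 0.5458 -0.0243  0.0558] residual rot 0.27
```

Request:
move_arm --jaw '[4.5, 4.5, 4.5, 4.5, 1.5, 1.5, 1.5, 1.5, 1.5, 1.5, 1.5, 1.5]' --dp '[[0, 0, 1.6], [0.1, 0, 1.5], [0, 0.1, 1.6], [0.1, 0, 1.6], [0, 0, 0], [0, 0, 0], [0, 0, 0], [0, 0, 0], [0, 0, 0], [0, 0, -3.7], [0, 0, -3.7], [0, 0, -3.7]]' --turn '[[0, 0, 0], [0, 0, 0], [0, 0, 0], [-0.01, 0, 0], [0, 0, 0], [0, 0, 0], [0, 0, 0], [0, 0, 0], [0, 0, 0], [0, 0, 0], [0, 0, 0], [0, 0, 0]]'

```text
time_s: 9.15
position: [0.4855, -0.3117, 0.1518]
tool_rot: [[0.14, 0.99, 0.003], [0.99, -0.14, 0.001], [0.001, 0.003, -1.0]]
ft_force: [1.2, -0.1, -6.3]
grip_width: 0.0189
gripper_force: 61.3
```

Request:
move_arm --jaw '[1.5, 1.5, 1.5, 1.5, 1.5, 1.5, 1.5, 1.5, 1.5, 1.5, 1.5, 1.5]' --dp '[[2.2, 0, 0], [2.2, -0.3, 0], [2.2, -0.5, 0], [2.0, -0.8, 0], [2.0, -1.0, 0], [1.8, -1.3, 0], [1.7, -1.4, 0], [1.5, -1.7, 0], [1.3, -1.8, 0], [1.1, -1.9, 0], [0.8, -2.1, 0], [0.6, -2.1, 0]]' --turn '[[0, 0, 0.12], [0, 0, 0.11], [0, 0, 0.12], [0, 0, 0.12], [0, 0, 0.11], [0, 0, 0.12], [0, 0, 0.12], [0, 0, 0.12], [0, 0, 0.11], [0, 0, 0.12], [0, 0, 0.12], [0, 0, 0.11]]'

```text
time_s: 10.15
position: [0.5199, -0.047, 0.1508]
tool_rot: [[1.0, 0.024, 0.004], [0.024, -1.0, -0.0], [0.004, 0.0, -1.0]]
ft_force: [0.5, -2.0, -5.3]
grip_width: 0.0183
gripper_force: 61.3
```

```bash
python3 - <<'E'
from plan import *
o=observe();print(o["position"],o["q"],o["grip_width"],o["gripper_force"],o["ft_force"])
s=.0305;t=34
c,sn=np.cos(np.radians(t)),np.sin(np.radians(t))
ty=-.033-.010*c+s*sn; tz=.0255+.010*sn+s*c
plan([(.546,ty,tz+.02,-88.4,t,1.5,9),(.546,ty,tz-.001,-88.4,t,1.5,3)])
E
```

```text
[ 0.51989633 -0.04700184  0.15084286] [-1.82096489e+01  2.32476726e+01  8.64574171e+01  7.50278754e-02
  7.00673768e+01  7.03838485e+01] 0.018348448885485192 61.30521476268768 [ 0.50013923 -1.95918706 -5.27220795]
{"jaw":[1.5,1.5,1.5,1.5,1.5,1.5,1.5,1.5,1.5,1.5,1.5,1.5],"dp":[[0.3,-0.2,0.8],[0.3,-0.4,0.8],[0.3,-0.3,0.8],[0.3,-0.4,0.8],[0.3,-0.5,0.7],[0.3,-0.5,0.7],[0.2,-0.5,0.7],[0.3,-0.6,0.6],[0.3,-0.6,0.6],[0.0,-0.4,0.6],[0.0,-0.4,0.6],[0.0,-0.4,0.6]],"turn":[[-0.07,0.0,0.0],[-0.06,0.0,0.0],[-0.07,0.0,0.0],[-0.06,0.0,0.0],[-0.07,0.0,0.0],[-0.07,0.0,0.0],[-0.06,0.0,0.0],[-0.07,0.0,0.0],[-0.06,0.0,-0.01],[0.0,0.0,0.0],[0.0,0.0,0.0],[0.0,0.0,0.0]]}
end [ 0.5456 -0.0245  0.0552] residual rot 0.33
```

Request:
move_arm --jaw '[1.5, 1.5, 1.5, 1.5, 1.5, 1.5, 1.5, 1.5, 1.5, 1.5, 1.5, 1.5]' --dp '[[0.3, -0.2, 0.8], [0.3, -0.4, 0.8], [0.3, -0.3, 0.8], [0.3, -0.4, 0.8], [0.3, -0.5, 0.7], [0.3, -0.5, 0.7], [0.2, -0.5, 0.7], [0.3, -0.6, 0.6], [0.3, -0.6, 0.6], [0, -0.4, 0.6], [0, -0.4, 0.6], [0, -0.4, 0.6]]' --turn '[[-0.07, 0, 0], [-0.06, 0, 0], [-0.07, 0, 0], [-0.06, 0, 0], [-0.07, 0, 0], [-0.07, 0, 0], [-0.06, 0, 0], [-0.07, 0, 0], [-0.06, 0, -0.01], [0, 0, 0], [0, 0, 0], [0, 0, 0]]'

```text
time_s: 11.15
position: [0.5462, -0.0261, 0.0556]
tool_rot: [[0.999, 0.032, 0.022], [0.038, -0.83, -0.556], [0.0, 0.557, -0.831]]
ft_force: [-6.3, 4.6, 61.1]
grip_width: 0.0189
gripper_force: 68.8
```

Request:
move_arm --jaw '[1.5, 1.5]' --dp '[[0, 0, 0], [0, 0, 0]]' --turn '[[0, 0, 0], [0, 0, 0]]'

```text
time_s: 11.32
position: [0.5466, -0.0266, 0.0562]
tool_rot: [[0.999, 0.03, 0.022], [0.038, -0.83, -0.556], [0.002, 0.557, -0.831]]
ft_force: [1.0, -2.1, 1.2]
grip_width: 0.0188
gripper_force: 62.0
```

Request:
move_arm --jaw '[3.4, 3.4, 3.4, 3.4, 3.4, 3.4, 3.4, 3.4, 4.5, 4.5, 4.5]' --dp '[[0, 0, 0], [0, 0, 0], [0, 0, 0], [0, 0, -1], [0, 0, -1.5], [0, 0, -2], [0, 0, -2], [0, 0, -2], [0, 0, -2.5], [0, 0, 0], [0, 0, 0]]' --turn '[[0, 0, 0], [0, 0, 0], [0, 0, 0], [0, 0, 0], [0, 0, 0], [0, 0, 0], [0, 0, 0], [0, 0, 0], [0, 0, 0], [0, 0, 0], [0, 0, 0]]'

```text
time_s: 12.23
position: [0.5438, 0.0364, 0.1478]
tool_rot: [[0.999, 0.032, 0.024], [0.04, -0.83, -0.556], [0.002, 0.556, -0.831]]
ft_force: [-0.2, 0.2, -0.3]
grip_width: 0.0451
gripper_force: 0.0
```

```bash
python3 - <<'E'
from plan import *
im,d=cams.get_image("scene"); save(im[100:300,200:500].repeat(2,0).repeat(2,1),"s3.png")
o=observe();print(o["ft_force"],o["position"])
plan([(.45,-.15,.19,-40,0,4.5,8),(.417,-.3045,.105,-8,0,4.5,5),(.417,-.3045,.0385,-8,0,4.5,4)])
E
```

```text
[ 0.47816856 -0.82659075  0.15001508] [0.54338938 0.03577811 0.14664553]
{"jaw":[4.5,4.5,4.5,4.5,4.5,4.5,4.5,4.5,4.5,4.5,4.5,4.5],"dp":[[-1.3,2.2,0.8],[-1.5,2.1,0.6],[-1.7,2.0,0.5],[-1.9,1.8,0.2],[-2.1,1.6,0.1],[-2.2,1.4,-0.1],[-2.4,1.2,-0.3],[-2.5,0.9,-0.4],[-2.8,1.5,1.7],[-2.9,1.1,1.7],[-3.0,0.8,1.8],[-3.2,0.5,1.7]],"turn":[[0.07,0.03,-0.1],[0.07,0.03,-0.1],[0.07,0.03,-0.1],[0.07,0.03,-0.1],[0.07,0.03,-0.11],[0.07,0.03,-0.1],[0.06,0.03,-0.1],[0.07,0.03,-0.1],[0.0,0.0,-0.11],[0.0,0.0,-0.11],[0.0,0.0,-0.12],[0.0,0.0,-0.11]]}
{"jaw":[4.5,4.5,4.5,4.5,4.5],"dp":[[-3.1,0.1,1.7],[0.0,0.0,1.7],[0.0,0.0,1.6],[0.0,0.0,1.7],[0.0,0.0,1.7]],"turn":[[0.0,0.01,-0.11],[0.0,0.0,0.0],[0.0,0.0,0.0],[0.0,0.0,0.0],[0.0,0.0,0.0]]}
end [ 0.4169 -0.3042  0.0381] residual rot 0.24
```

View pics/s3.png

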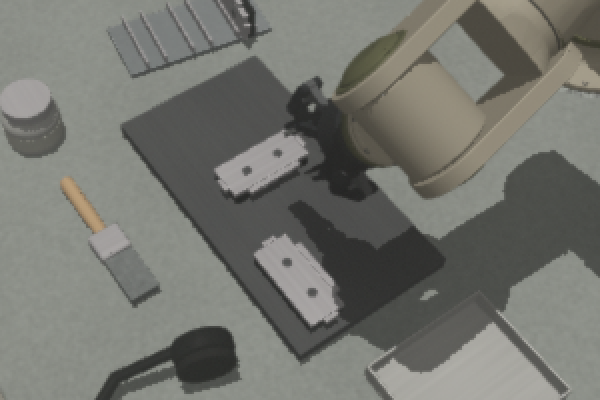

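Both pads now lie flat, lining down. The third one is next.

Request:
move_arm --jaw '[4.5, 4.5, 4.5, 4.5, 4.5, 4.5, 4.5, 4.5, 4.5, 4.5, 4.5, 4.5]' --dp '[[-1.3, 2.2, 0.8], [-1.5, 2.1, 0.6], [-1.7, 2.0, 0.5], [-1.9, 1.8, 0.2], [-2.1, 1.6, 0.1], [-2.2, 1.4, -0.1], [-2.4, 1.2, -0.3], [-2.5, 0.9, -0.4], [-2.8, 1.5, 1.7], [-2.9, 1.1, 1.7], [-3.0, 0.8, 1.8], [-3.2, 0.5, 1.7]]' --turn '[[0.07, 0.03, -0.1], [0.07, 0.03, -0.1], [0.07, 0.03, -0.1], [0.07, 0.03, -0.1], [0.07, 0.03, -0.11], [0.07, 0.03, -0.1], [0.06, 0.03, -0.1], [0.07, 0.03, -0.1], [0, 0, -0.11], [0, 0, -0.11], [0, 0, -0.12], [0, 0, -0.11]]'

```text
time_s: 13.28
position: [0.4138, -0.2427, 0.1271]
tool_rot: [[0.376, 0.926, 0.023], [0.923, -0.372, -0.096], [-0.081, 0.057, -0.995]]
ft_force: [2.0, -0.1, 0.3]
grip_width: 0.0448
gripper_force: 0.0
```

Request:
move_arm --jaw '[4.5, 4.5]' --dp '[[-3.1, 0.1, 1.2], [0, 0, 0]]' --turn '[[0, 0, -0.11], [0, 0, 0]]'

```text
time_s: 13.45
position: [0.4022, -0.2755, 0.1166]
tool_rot: [[0.274, 0.961, 0.02], [0.958, -0.271, -0.095], [-0.086, 0.046, -0.995]]
ft_force: [-0.2, -0.2, -0.1]
grip_width: 0.0449
gripper_force: 0.0
```

```bash
python3 - <<'E'
from plan import *
o=observe();print(o["position"],o["q"])
plan([(.417,-.3045,.0385,-8,0,4.5,5)])
s=.0305;t=32
c,sn=np.cos(np.radians(t)),np.sin(np.radians(t))
tx=.628+.010*c-s*sn; tz=.0255+.010*sn+s*c
plan([(.417,-.3045,.15,-8,0,1.5,3),(.60,-.133,tz+.05,1.6,25,1.5,8),(tx,-.133,tz+.01,1.6,t,1.5,6)],start=(.417,-.3045,.0385,-8,0))
print(tx,tz)
E
```

```text
[ 0.40219584 -0.27553338  0.11656807] [-46.79240523  21.31649815  97.11967234  -3.45598065  56.81245705
 -29.15226191]
{"jaw":[4.5,4.5,4.5,4.5,4.5],"dp":[[-0.3,0.4,1.6],[-0.4,0.3,1.6],[-0.4,0.4,1.6],[-0.5,0.4,1.6],[-0.5,0.4,1.6]],"turn":[[0.01,0.02,-0.03],[0.01,0.02,-0.02],[0.0,0.01,-0.03],[0.01,0.02,-0.03],[0.01,0.02,-0.03]]}
end [ 0.4173 -0.3047  0.0382] residual rot 0.16
{"jaw":[1.5,1.5,1.5,1.5,1.5,1.5,1.5,1.5,1.5,1.5,1.5,1.5],"dp":[[0.0,0.0,-3.7],[0.0,0.0,-3.7],[0.0,0.0,-3.7],[2.4,2.0,0.5],[2.4,2.0,0.7],[2.4,1.9,0.7],[2.3,2.0,0.9],[2.3,2.0,1.0],[2.2,2.0,1.2],[2.2,2.0,1.2],[2.1,1.9,1.4],[0.0,0.0,0.7]],"turn":[[0.0,0.0,0.0],[0.0,0.0,0.0],[0.0,0.0,0.0],[-0.05,0.0,-0.02],[-0.06,0.01,-0.02],[-0.05,0.0,-0.02],[-0.06,0.01,-0.02],[-0.05,0.0,-0.02],[-0.06,0.01,-0.02],[-0.05,0.0,-0.02],[-0.06,0.01,-0.02],[-0.02,0.0,0.0]]}
{"jaw":[1.5,1.5,1.5,1.5,1.5],"dp":[[0.0,0.0,0.8],[0.0,0.0,0.7],[0.0,0.0,0.8],[0.0,-0.1,0.7],[-0.1,0.0,0.8]],"turn":[[-0.02,0.0,0.0],[-0.02,0.0,0.0],[-0.02,0.0,0.0],[-0.02,0.0,0.0],[-0.02,0.0,0.0]]}
end [ 0.6207 -0.1335  0.0664] residual rot 0.33
0.6203179434024515 0.05666465957510304
```

Request:
move_arm --jaw '[4.5, 4.5, 4.5, 4.5]' --dp '[[-0.7, 0.6, 0.4], [-0.7, 0.6, 0.4], [-0.8, 0.6, 0.4], [0, 0, 0]]' --turn '[[0.013, 0.03, -0.05], [0.013, 0.03, -0.05], [0.014, 0.03, -0.04], [0, 0, 0]]'

```text
time_s: 13.78
position: [0.4176, -0.2995, 0.1078]
tool_rot: [[0.14, 0.99, 0.002], [0.99, -0.14, 0.0], [0.001, 0.002, -1.0]]
ft_force: [-0.5, -0.1, 0.2]
grip_width: 0.0448
gripper_force: 0.0
```

```bash
python3 - <<'E'
from plan import *
o=observe();print(o["position"],np.round(o["tool_rot"],3))
plan([(.417,-.3045,.0385,-8,0,4.5,4)])
E
```

```text
[ 0.41759006 -0.29945583  0.10782321] [[ 0.14   0.99   0.002]
 [ 0.99  -0.14   0.   ]
 [ 0.001  0.002 -1.   ]]
{"jaw":[4.5,4.5,4.5,4.5],"dp":[[-0.1,0.0,1.7],[-0.2,0.0,1.8],[-0.1,0.0,1.7],[-0.1,0.0,1.7]],"turn":[[0.0,0.0,0.0],[0.0,0.0,0.0],[0.0,0.0,0.0],[0.0,0.0,0.0]]}
end [ 0.4171 -0.3044  0.0388] residual rot 0.15
```

Request:
move_arm --jaw '[4.5, 4.5, 4.5, 4.5, 1.5, 1.5, 1.5, 1.5, 1.5, 1.5, 1.5, 1.5]' --dp '[[-0.1, 0, 1.7], [-0.2, 0, 1.8], [-0.1, 0, 1.7], [-0.1, 0, 1.7], [0, 0, 0], [0, 0, 0], [0, 0, 0], [0, 0, 0], [0, 0, 0], [0, 0, -3.7], [0, 0, -3.7], [0, 0, -3.7]]' --turn '[[0, 0, 0], [0, 0, 0], [0, 0, 0], [0, 0, 0], [0, 0, 0], [0, 0, 0], [0, 0, 0], [0, 0, 0], [0, 0, 0], [0, 0, 0], [0, 0, 0], [0, 0, 0]]'

```text
time_s: 14.78
position: [0.4162, -0.3021, 0.1523]
tool_rot: [[0.139, 0.99, 0.002], [0.99, -0.139, -0.0], [0.0, 0.002, -1.0]]
ft_force: [0.5, -0.7, -6.5]
grip_width: 0.0187
gripper_force: 61.7
```

Request:
move_arm --jaw '[1.5, 1.5, 1.5, 1.5, 1.5, 1.5, 1.5, 1.5, 1.5, 1.5, 1.5]' --dp '[[2.4, 2.0, 0.5], [2.4, 2.0, 0.7], [2.4, 1.9, 0.7], [2.3, 2.0, 0.9], [2.3, 2.0, 1.0], [2.2, 2.0, 1.2], [2.2, 2.0, 1.2], [2.1, 1.9, 1.4], [0, 0, 0.7], [0, 0, 0.8], [0, 0, 0.7]]' --turn '[[-0.05, 0, -0.02], [-0.06, 0.01, -0.02], [-0.05, 0, -0.02], [-0.06, 0.01, -0.02], [-0.05, 0, -0.02], [-0.06, 0.01, -0.02], [-0.05, 0, -0.02], [-0.06, 0.01, -0.02], [-0.02, 0, 0], [-0.02, 0, 0], [-0.02, 0, 0]]'

```text
time_s: 15.7
position: [0.6095, -0.1299, 0.088]
tool_rot: [[-0.027, 0.876, 0.482], [1.0, 0.022, 0.016], [0.004, 0.482, -0.876]]
ft_force: [0.2, 0.2, -6.4]
grip_width: 0.0187
gripper_force: 61.6
```

```bash
python3 - <<'E'
from plan import *
o=observe();print(o["position"],np.round(o["q"],1),o["ft_force"])
s=.0305;t=32
c,sn=np.cos(np.radians(t)),np.sin(np.radians(t))
tx=.628+.010*c-s*sn; tz=.0255+.010*sn+s*c
plan([(tx,-.133,tz+.01,1.6,t,1.5,3),(tx,-.133,tz-.001,1.6,t,1.5,4)])
im,d=cams.get_image("scene"); np.savez("s4.npz",im=im,d=d)
E
```

```text
[ 0.60950448 -0.12992858  0.08802169] [-28.9  29.1  95.9  27.3  32.7 -50.7] [ 0.24346908  0.24694372 -6.44289037]
{"jaw":[1.5,1.5,1.5,1.5,1.5,1.5,1.5],"dp":[[-0.1,0.0,0.8],[-0.1,-0.1,0.8],[-0.1,0.0,0.8],[0.0,-0.2,0.2],[0.0,-0.1,0.3],[0.0,-0.2,0.2],[0.0,-0.1,0.2]],"turn":[[-0.02,0.0,0.0],[-0.02,0.0,0.0],[-0.02,0.0,0.0],[0.0,0.0,0.0],[0.0,0.0,0.0],[0.0,0.0,0.0],[0.0,0.0,0.0]]}
end [ 0.6204 -0.1325  0.0559] residual rot 0.36
```

Request:
move_arm --jaw '[1.5, 1.5, 1.5, 1.5, 1.5, 1.5, 1.5, 1.5]' --dp '[[-0.1, 0, 0.8], [-0.1, -0.1, 0.8], [-0.1, 0, 0.8], [0, -0.2, 0.2], [0, -0.1, 0.3], [0, -0.2, 0.2], [0, -0.1, 0.2], [0, 0, 0]]' --turn '[[-0.02, 0, 0], [-0.02, 0, 0], [-0.02, 0, 0], [0, 0, 0], [0, 0, 0], [0, 0, 0], [0, 0, 0], [0, 0, 0]]'

```text
time_s: 16.42
position: [0.6213, -0.1338, 0.0575]
tool_rot: [[-0.025, 0.844, 0.536], [1.0, 0.02, 0.015], [0.002, 0.536, -0.844]]
ft_force: [0.3, 0.1, -3.6]
grip_width: 0.0189
gripper_force: 62.0
```

Touching down. Next I release, withdraw and look.

Request:
move_arm --jaw '[3.4, 3.4, 3.4, 3.4, 3.4, 3.4, 3.4, 3.4, 7.5, 7.5, 7.5]' --dp '[[0, 0, 0], [0, 0, 0], [0, 0, 0], [0, 0, -1], [0, 0, -1.5], [0, 0, -2], [0, 0, -2], [0, 0, -2], [0, 0, -2.5], [0, 0, -1], [0, 0, 0]]' --turn '[[0, 0, 0], [0, 0, 0], [0, 0, 0], [0, 0, 0], [0, 0, 0], [0, 0, 0], [0, 0, 0], [0, 0, 0], [0, 0, 0], [0, 0, 0], [0, 0, 0]]'

```text
time_s: 17.33
position: [0.5566, -0.136, 0.1607]
tool_rot: [[-0.025, 0.843, 0.538], [1.0, 0.021, 0.013], [0.0, 0.538, -0.843]]
ft_force: [0.8, -1.4, 0.3]
grip_width: 0.0689
gripper_force: 0.0
```

```bash
python3 - <<'E'
from plan import *
for n in("scene","top"):
    im,d=cams.get_image(n); P=cloud(n,d).reshape(-1,3)
    if n=="scene": save(im[100:300,200:500].repeat(2,0).repeat(2,1),"s5.png")
    k=(P[:,2]>.038)&(P[:,2]<.052)&(abs(P[:,1])<.21)&(P[:,0]>.43)&(P[:,0]<.67)
    img=k.reshape(400,640).astype(np.uint8); N,l,s,c=cv2.connectedComponentsWithStats(img)
    for i in range(1,N):
        if s[i,4]>150:
            Q=P[(l==i).ravel()]; print(n,s[i,4],cv2.minAreaRect((Q[:,:2]*1000).astype(np.float32)),Q.mean(0).round(4))
o=observe();print(o["position"],np.round(o["q"],1),o["ft_force"])
E
```

```text
scene 808 ((602.5122680664062, -136.35552978515625), (56.78506851196289, 127.4907455444336), 1.4021458625793457) [ 0.6047 -0.1337  0.0459]
scene 874 ((544.3382568359375, -32.08866882324219), (126.17675018310547, 59.329647064208984), 3.103553056716919) [ 0.5459 -0.031   0.046 ]
scene 1097 ((597.4928588867188, 127.39254760742188), (58.268985748291016, 125.17716979980469), 1.4874755144119263) [0.5997 0.129  0.0459]
top 1199 ((599.5116577148438, 124.3714370727539), (55.868202209472656, 125.0238265991211), 1.5607495307922363) [0.6003 0.1243 0.0453]
top 1050 ((605.335693359375, -138.15870666503906), (53.7913703918457, 123.57991790771484), 1.5688345432281494) [ 0.6081 -0.135   0.0457]
top 1176 ((545.8924560546875, -34.23183822631836), (124.85082244873047, 55.62636947631836), 1.523046851158142) [ 0.5458 -0.0345  0.0456]
[ 0.55680108 -0.13566396  0.15811825] [-33.9  18.7 101.   31.   37.2 -56.4] [-0.18096555 -0.24515246  0.70101728]
```

View pics/s5.png

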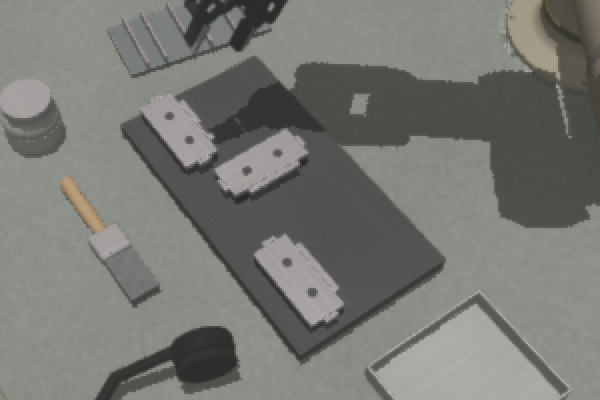

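All three lie flat, lining down. In the crop they are at (178,132), (262,162) and (298,280), and the rack is empty. Next is the drag test, starting with the middle pad pushed towards +y.

```bash
python3 - <<'E'
from plan import *
plan([(.546,-.033,.12,-88.4,0,6.8,14),(.546,-.033,.10,-88.4,0,6.8,1)])
E
```

```text
{"jaw":[6.8,6.8,6.8,6.8,6.8,6.8,6.8,6.8,6.8,6.8,6.8,6.8],"dp":[[0.7,-0.2,0.2],[0.7,-0.3,0.2],[0.7,-0.3,0.2],[0.7,-0.4,0.1],[0.6,-0.5,0.2],[0.6,-0.5,0.1],[0.5,-0.6,0.2],[0.4,-0.6,0.1],[0.4,-0.7,0.2],[0.3,-0.7,0.2],[0.2,-0.7,0.2],[0.2,-0.8,0.2]],"turn":[[0.03,-0.03,0.11],[0.03,-0.03,0.11],[0.03,-0.04,0.11],[0.04,-0.03,0.1],[0.03,-0.03,0.11],[0.03,-0.03,0.11],[0.03,-0.03,0.11],[0.03,-0.03,0.11],[0.03,-0.04,0.11],[0.04,-0.03,0.11],[0.03,-0.03,0.11],[0.03,-0.03,0.1]]}
{"jaw":[6.8,6.8,6.8],"dp":[[0.1,-0.7,0.2],[0.0,-0.8,0.3],[0.0,0.0,2.0]],"turn":[[0.03,-0.03,0.11],[0.03,-0.03,0.11],[0.0,0.0,0.0]]}
end [ 0.5461 -0.0325  0.0996] residual rot 0.23
```

Request:
move_arm --jaw '[6.8, 6.8, 6.8, 6.8, 6.8, 6.8, 6.8, 6.8, 6.8, 6.8, 6.8, 6.8]' --dp '[[0.7, -0.2, 0.2], [0.7, -0.3, 0.2], [0.7, -0.3, 0.2], [0.7, -0.4, 0.1], [0.6, -0.5, 0.2], [0.6, -0.5, 0.1], [0.5, -0.6, 0.2], [0.4, -0.6, 0.1], [0.4, -0.7, 0.2], [0.3, -0.7, 0.2], [0.2, -0.7, 0.2], [0.2, -0.8, 0.2]]' --turn '[[0.03, -0.03, 0.11], [0.03, -0.03, 0.11], [0.03, -0.04, 0.11], [0.04, -0.03, 0.1], [0.03, -0.03, 0.11], [0.03, -0.03, 0.11], [0.03, -0.03, 0.11], [0.03, -0.03, 0.11], [0.03, -0.04, 0.11], [0.04, -0.03, 0.11], [0.03, -0.03, 0.11], [0.03, -0.03, 0.1]]'

```text
time_s: 18.43
position: [0.5431, -0.0527, 0.1238]
tool_rot: [[0.943, 0.319, 0.094], [0.325, -0.944, -0.062], [0.069, 0.089, -0.994]]
ft_force: [0.7, -0.6, -0.5]
grip_width: 0.0684
gripper_force: 0.0
```

Request:
move_arm --jaw '[6.8, 6.8, 6.8, 6.8]' --dp '[[0.1, -0.7, 0.2], [0, -0.8, 0.3], [0, 0, 2.0], [0, 0, 0]]' --turn '[[0.03, -0.03, 0.11], [0.03, -0.03, 0.11], [0, 0, 0], [0, 0, 0]]'

```text
time_s: 18.77
position: [0.5397, -0.0386, 0.0954]
tool_rot: [[0.993, 0.114, 0.02], [0.114, -0.993, -0.016], [0.018, 0.019, -1.0]]
ft_force: [-0.4, 0.2, -0.4]
grip_width: 0.0682
gripper_force: 0.0
```

```bash
python3 - <<'E'
from plan import *
o=observe();print(o["position"],np.round(o["tool_rot"],3),np.round(o["q"],1))
plan([(.546,-.033,.10,-88.4,0,6.8,3),(.546,-.033,.029,-88.4,0,6.8,5)])
E
```

```text
[ 0.53973073 -0.03862612  0.09543243] [[ 0.993  0.114  0.02 ]
 [ 0.114 -0.993 -0.016]
 [ 0.018  0.019 -1.   ]] [-16.4  28.4  88.3  -0.7  61.9  67.4]
{"jaw":[6.8,6.8,6.8,6.8,6.8,6.8,6.8,6.8],"dp":[[0.2,-0.2,-0.2],[0.3,-0.1,-0.1],[0.2,-0.2,-0.2],[0.0,0.0,1.4],[0.0,0.0,1.5],[0.0,0.0,1.4],[0.0,0.0,1.4],[0.0,0.0,1.4]],"turn":[[0.01,-0.01,0.03],[0.0,0.0,0.03],[0.01,-0.01,0.03],[0.0,0.0,0.0],[0.0,0.0,0.0],[0.0,0.0,0.0],[0.0,0.0,0.0],[0.0,0.0,0.0]]}
end [ 0.5461 -0.0328  0.0294] residual rot 0.25
```

Request:
move_arm --jaw '[6.8, 6.8, 6.8, 6.8, 6.8, 6.8, 6.8, 6.8, 6.8]' --dp '[[0.2, -0.2, -0.2], [0.3, -0.1, -0.1], [0.2, -0.2, -0.2], [0, 0, 1.4], [0, 0, 1.5], [0, 0, 1.4], [0, 0, 1.4], [0, 0, 1.4], [0, 0, 0]]' --turn '[[0.01, -0.01, 0.03], [0, 0, 0.03], [0.01, -0.01, 0.03], [0, 0, 0], [0, 0, 0], [0, 0, 0], [0, 0, 0], [0, 0, 0], [0, 0, 0]]'

```text
time_s: 19.52
position: [0.5463, -0.0333, 0.0308]
tool_rot: [[1.0, 0.024, -0.0], [0.024, -1.0, 0.001], [-0.0, -0.001, -1.0]]
ft_force: [-0.7, 0.6, -0.6]
grip_width: 0.0679
gripper_force: 0.0
```

Request:
move_arm --jaw '[6.8, 6.8]' --dp '[[0, 0, 0], [0, -0.3, 0]]' --turn '[[0, 0, 0], [0, 0, 0]]'

```text
time_s: 19.68
position: [0.5479, -0.0311, 0.034]
tool_rot: [[1.0, 0.024, 0.006], [0.024, -1.0, -0.0], [0.006, 0.0, -1.0]]
ft_force: [0.5, 0.6, 0.9]
grip_width: 0.0679
gripper_force: 0.0
```

Request:
move_arm --jaw '[6.8, 6.8, 6.8, 6.8]' --dp '[[0, -0.3, 0], [0, -0.3, 0], [0, -0.3, 0], [0, -0.3, 0]]' --turn '[[0, 0, 0], [0, 0, 0], [0, 0, 0], [0, 0, 0]]'

```text
time_s: 20.02
position: [0.5474, -0.0185, 0.0339]
tool_rot: [[1.0, 0.024, 0.006], [0.024, -1.0, -0.0], [0.006, 0.001, -1.0]]
ft_force: [-0.3, -2.6, 0.4]
grip_width: 0.0675
gripper_force: 0.4
```

Request:
move_arm --jaw '[6.8, 6.8]' --dp '[[0, -0.3, 0], [0, -0.3, 0]]' --turn '[[0, 0, 0], [0, 0, 0]]'

```text
time_s: 20.18
position: [0.5471, -0.0125, 0.0336]
tool_rot: [[1.0, 0.024, 0.005], [0.024, -1.0, -0.0], [0.005, 0.0, -1.0]]
ft_force: [0.4, -0.7, -0.7]
grip_width: 0.0677
gripper_force: 0.4
```

Request:
move_arm --jaw '[6.8, 6.8]' --dp '[[0, -0.3, 0], [0, -0.3, 0]]' --turn '[[0, 0, 0], [0, 0, 0]]'

```text
time_s: 20.35
position: [0.5469, -0.0065, 0.0335]
tool_rot: [[1.0, 0.024, 0.005], [0.024, -1.0, -0.0], [0.005, 0.0, -1.0]]
ft_force: [0.7, -0.3, 0.2]
grip_width: 0.0679
gripper_force: 0.4
```

Request:
move_arm --jaw '[6.8, 6.8]' --dp '[[0, -0.3, 0], [0, -0.3, 0]]' --turn '[[0, 0, 0], [0, 0, 0]]'

```text
time_s: 20.52
position: [0.5467, -0.0005, 0.0335]
tool_rot: [[1.0, 0.024, 0.005], [0.024, -1.0, -0.0], [0.005, 0.0, -1.0]]
ft_force: [0.5, -0.5, 0.8]
grip_width: 0.0677
gripper_force: 0.4
```

Request:
move_arm --jaw '[6.8, 6.8]' --dp '[[0, -0.3, 0], [0, -0.3, 0]]' --turn '[[0, 0, 0], [0, 0, 0]]'

```text
time_s: 20.68
position: [0.5466, 0.0055, 0.0335]
tool_rot: [[1.0, 0.024, 0.005], [0.024, -1.0, -0.0], [0.005, 0.0, -1.0]]
ft_force: [-0.5, -1.3, 0.3]
grip_width: 0.0682
gripper_force: 0.4
```

The middle pad gives only about 0.7 N in steady sliding, so it is probably the glazed one. The other two need testing to be sure.

```bash
python3 - <<'E'
from plan import *
x,y,z=observe()["position"]
plan([(x,y-.005,.09,-88.4,0,6.8,3),(.604,-.137,.095,1.6,0,6.8,15),(.604,-.137,.031,1.6,0,6.8,5)])
im,d=cams.get_image("scene"); P=cloud("scene",d).reshape(-1,3)
k=(P[:,2]>.038)&(P[:,2]<.052)&(abs(P[:,1])<.21)&(P[:,0]>.43)&(P[:,0]<.67)
img=k.reshape(400,640).astype(np.uint8); N,l,s,c=cv2.connectedComponentsWithStats(img)
for i in range(1,N):
    if s[i,4]>100: Q=P[(l==i).ravel()]; print(s[i,4],cv2.minAreaRect((Q[:,:2]*1000).astype(np.float32)),Q.mean(0).round(4))
E
```

```text
{"jaw":[6.8,6.8,6.8,6.8,6.8,6.8,6.8,6.8,6.8,6.8,6.8,6.8],"dp":[[0.0,0.2,-1.9],[0.0,0.1,-1.9],[0.0,0.2,-1.9],[0.4,0.9,0.0],[0.2,1.0,-0.1],[0.2,1.0,0.0],[0.0,1.0,0.0],[0.0,0.9,0.0],[-0.2,1.0,-0.1],[-0.2,1.0,0.0],[-0.4,0.9,0.0],[-0.4,0.9,-0.1]],"turn":[[0.0,0.0,0.0],[0.0,0.0,0.0],[0.0,0.0,0.0],[0.0,0.0,-0.11],[0.0,0.0,-0.1],[0.0,0.0,-0.11],[0.0,0.0,-0.1],[0.0,0.0,-0.11],[0.0,0.0,-0.1],[0.0,0.0,-0.11],[0.0,0.0,-0.1],[0.0,0.0,-0.11]]}
{"jaw":[6.8,6.8,6.8,6.8,6.8,6.8,6.8,6.8,6.8,6.8,6.8],"dp":[[-0.6,0.8,0.0],[-0.6,0.8,0.0],[-0.7,0.7,0.0],[-0.8,0.6,-0.1],[-0.8,0.6,0.0],[-0.9,0.4,0.0],[0.0,0.0,1.3],[0.0,0.0,1.3],[0.0,0.0,1.2],[0.0,0.0,1.3],[0.0,0.0,1.3]],"turn":[[0.0,0.0,-0.1],[0.0,0.0,-0.11],[0.0,0.0,-0.1],[0.0,0.0,-0.11],[0.0,0.0,-0.1],[0.0,0.0,-0.11],[0.0,0.0,0.0],[0.0,0.0,0.0],[0.0,0.0,0.0],[0.0,0.0,0.0],[0.0,0.0,0.0]]}
end [ 0.6039 -0.137   0.0308] residual rot 0.4
806 ((602.4560546875, -136.50396728515625), (58.16048812866211, 128.0438690185547), 1.1592572927474976) [ 0.6046 -0.1339  0.0459]
546 ((569.1087646484375, -0.3038177490234375), (64.69812774658203, 75.01878356933594), 83.1515121459961) [5.689e-01 3.000e-04 4.590e-02]
1094 ((597.0936889648438, 126.18611907958984), (57.88759994506836, 127.53334045410156), 1.4999089241027832) [0.5997 0.1289 0.0459]
```

Request:
move_arm --jaw '[6.8, 6.8, 6.8, 6.8, 6.8, 6.8, 6.8, 6.8, 6.8, 6.8, 6.8, 6.8]' --dp '[[0, 0.2, -1.9], [0, 0.1, -1.9], [0, 0.2, -1.9], [0.4, 0.9, 0], [0.2, 1.0, -0.1], [0.2, 1.0, 0], [0, 1.0, 0], [0, 0.9, 0], [-0.2, 1.0, -0.1], [-0.2, 1.0, 0], [-0.4, 0.9, 0], [-0.4, 0.9, -0.1]]' --turn '[[0, 0, 0], [0, 0, 0], [0, 0, 0], [0, 0, -0.11], [0, 0, -0.1], [0, 0, -0.11], [0, 0, -0.1], [0, 0, -0.11], [0, 0, -0.1], [0, 0, -0.11], [0, 0, -0.1], [0, 0, -0.11]]'

```text
time_s: 21.73
position: [0.581, -0.0823, 0.0934]
tool_rot: [[0.558, 0.83, 0.004], [0.83, -0.558, 0.0], [0.003, 0.003, -1.0]]
ft_force: [0.0, -0.2, 0.1]
grip_width: 0.0683
gripper_force: 0.0
```

Request:
move_arm --jaw '[6.8, 6.8, 6.8, 6.8, 6.8, 6.8, 6.8]' --dp '[[-0.6, 0.8, 0], [-0.6, 0.8, 0], [-0.7, 0.7, 0], [-0.8, 0.6, -0.1], [-0.8, 0.6, 0], [-0.9, 0.4, 0], [0, 0, 0]]' --turn '[[0, 0, -0.1], [0, 0, -0.11], [0, 0, -0.1], [0, 0, -0.11], [0, 0, -0.1], [0, 0, -0.11], [0, 0, 0]]'

```text
time_s: 22.32
position: [0.604, -0.1386, 0.0945]
tool_rot: [[-0.035, 0.999, 0.005], [0.999, 0.035, -0.0], [-0.001, 0.005, -1.0]]
ft_force: [0.4, -0.3, -0.8]
grip_width: 0.0681
gripper_force: 0.0
```

```bash
python3 - <<'E'
from plan import *
o=observe();print(o["position"],np.round(o["tool_rot"],3))
plan([(.604,-.137,.09,1.6,0,6.8,2),(.604,-.137,.029,1.6,0,6.8,5)])
E
```

```text
[ 0.60399084 -0.13855846  0.09454262] [[-0.035  0.999  0.005]
 [ 0.999  0.035 -0.   ]
 [-0.001  0.005 -1.   ]]
{"jaw":[6.8,6.8,6.8,6.8,6.8,6.8,6.8],"dp":[[0.1,0.0,0.2],[0.1,0.0,0.3],[0.0,0.0,1.2],[0.0,0.0,1.2],[0.0,0.0,1.2],[0.0,0.0,1.2],[0.0,0.0,1.3]],"turn":[[0.0,0.0,0.0],[0.01,0.0,0.01],[0.0,0.0,0.0],[0.0,0.0,0.0],[0.0,0.0,0.0],[0.0,0.0,0.0],[0.0,0.0,0.0]]}
end [ 0.6037 -0.1366  0.0285] residual rot 0.31
```

Request:
move_arm --jaw '[6.8, 6.8, 6.8, 6.8, 6.8, 6.8, 6.8, 6.8, 6.8]' --dp '[[0.1, 0, 0.2], [0.1, 0, 0.3], [0, 0, 1.2], [0, 0, 1.2], [0, 0, 1.2], [0, 0, 1.2], [0, 0, 1.3], [0, 0, 0], [0, 0, 0]]' --turn '[[0, 0, 0], [0.01, 0, 0.01], [0, 0, 0], [0, 0, 0], [0, 0, 0], [0, 0, 0], [0, 0, 0], [0, 0, 0], [0, 0, 0]]'

```text
time_s: 23.07
position: [0.6029, -0.1346, 0.0284]
tool_rot: [[-0.022, 1.0, -0.007], [1.0, 0.022, 0.0], [0.0, -0.007, -1.0]]
ft_force: [0.4, -0.4, 0.3]
grip_width: 0.0676
gripper_force: 0.0
```

Request:
move_arm --jaw '[6.8, 6.8, 6.8, 6.8, 6.8]' --dp '[[0, -0.3, 0], [0, -0.3, 0], [0, -0.3, 0], [0, -0.3, 0], [0, -0.3, 0]]' --turn '[[0, 0, 0], [0, 0, 0], [0, 0, 0], [0, 0, 0], [0, 0, 0]]'

```text
time_s: 23.48
position: [0.5884, -0.1358, 0.0295]
tool_rot: [[-0.022, 1.0, -0.003], [1.0, 0.022, -0.001], [-0.001, -0.003, -1.0]]
ft_force: [1.9, 0.1, 1.2]
grip_width: 0.0681
gripper_force: 0.9
```

Request:
move_arm --jaw '[6.8, 6.8]' --dp '[[0, -0.3, 0], [0, -0.3, 0]]' --turn '[[0, 0, 0], [0, 0, 0]]'

```text
time_s: 23.65
position: [0.5821, -0.1359, 0.0292]
tool_rot: [[-0.023, 1.0, -0.004], [1.0, 0.023, -0.001], [-0.001, -0.004, -1.0]]
ft_force: [2.1, 0.7, 0.9]
grip_width: 0.0681
gripper_force: 0.9
```

Request:
move_arm --jaw '[6.8, 6.8]' --dp '[[0, -0.3, 0], [0, -0.3, 0]]' --turn '[[0, 0, 0], [0, 0, 0]]'

```text
time_s: 23.82
position: [0.576, -0.136, 0.029]
tool_rot: [[-0.023, 1.0, -0.005], [1.0, 0.023, -0.0], [-0.0, -0.005, -1.0]]
ft_force: [2.4, 0.1, 1.6]
grip_width: 0.0678
gripper_force: 0.9
```

Request:
move_arm --jaw '[6.8, 6.8]' --dp '[[0, -0.3, 0], [0, -0.3, 0]]' --turn '[[0, 0, 0], [0, 0, 0]]'

```text
time_s: 23.98
position: [0.57, -0.1361, 0.029]
tool_rot: [[-0.023, 1.0, -0.005], [1.0, 0.023, -0.0], [-0.0, -0.005, -1.0]]
ft_force: [1.7, -0.3, 1.0]
grip_width: 0.0681
gripper_force: 0.9
```

Request:
move_arm --jaw '[6.8, 6.8]' --dp '[[0, -0.3, 0], [0, -0.3, 0]]' --turn '[[0, 0, 0], [0, 0, 0]]'

```text
time_s: 24.15
position: [0.564, -0.1362, 0.029]
tool_rot: [[-0.023, 1.0, -0.005], [1.0, 0.023, -0.0], [-0.0, -0.005, -1.0]]
ft_force: [2.3, -0.0, 0.2]
grip_width: 0.0681
gripper_force: 0.9
```

```bash
python3 - <<'E'
from plan import *
x,y,z=observe()["position"]
plan([(x+.006,y,.10,1.6,0,6.8,3),(.598,.126,.10,1.6,0,6.8,9)])
E
```

```text
{"jaw":[6.8,6.8,6.8,6.8,6.8,6.8,6.8,6.8,6.8,6.8,6.8,6.8],"dp":[[0.0,0.2,-2.4],[0.0,0.2,-2.3],[0.0,0.2,-2.4],[2.9,0.4,0.0],[2.9,0.4,0.0],[2.9,0.4,0.0],[2.9,0.4,0.0],[2.9,0.4,0.0],[2.9,0.4,0.0],[2.9,0.4,0.0],[2.9,0.4,0.0],[2.9,0.4,0.0]],"turn":[[0.0,0.0,0.0],[0.0,0.0,0.0],[-0.01,0.0,-0.01],[0.0,0.0,0.0],[0.0,0.0,0.0],[0.0,0.0,0.0],[0.0,0.0,0.0],[0.0,0.0,0.0],[0.0,0.0,0.0],[0.0,0.0,0.0],[0.0,0.0,0.0],[0.0,0.0,0.0]]}
end [0.5978 0.126  0.1001] residual rot 0.39
```

The right pad drags about 2.1 N. The left pad is next.

Request:
move_arm --jaw '[6.8, 6.8, 6.8, 6.8, 6.8, 6.8, 6.8, 6.8, 6.8, 6.8, 6.8, 6.8]' --dp '[[0, 0.2, -2.4], [0, 0.2, -2.3], [0, 0.2, -2.4], [2.9, 0.4, 0], [2.9, 0.4, 0], [2.9, 0.4, 0], [2.9, 0.4, 0], [2.9, 0.4, 0], [2.9, 0.4, 0], [2.9, 0.4, 0], [2.9, 0.4, 0], [2.9, 0.4, 0]]' --turn '[[0, 0, 0], [0, 0, 0], [-0.01, 0, -0.01], [0, 0, 0], [0, 0, 0], [0, 0, 0], [0, 0, 0], [0, 0, 0], [0, 0, 0], [0, 0, 0], [0, 0, 0], [0, 0, 0]]'

```text
time_s: 25.15
position: [0.5972, 0.1273, 0.0996]
tool_rot: [[-0.033, 0.999, 0.003], [0.999, 0.033, -0.0], [-0.001, 0.003, -1.0]]
ft_force: [0.6, 0.9, 0.1]
grip_width: 0.0679
gripper_force: 0.0
```

```bash
python3 - <<'E'
from plan import *
o=observe();print(o["position"],np.round(o["tool_rot"],3))
plan([(.598,.126,.09,1.6,0,6.8,2),(.598,.126,.029,1.6,0,6.8,5)])
E
```

```text
[0.59724143 0.12727059 0.09961091] [[-0.033  0.999  0.003]
 [ 0.999  0.033 -0.   ]
 [-0.001  0.003 -1.   ]]
{"jaw":[6.8,6.8,6.8,6.8,6.8,6.8,6.8],"dp":[[-0.1,0.0,0.5],[0.0,0.1,0.5],[0.0,0.0,1.2],[0.0,0.0,1.2],[0.0,0.0,1.2],[0.0,0.0,1.2],[0.0,0.0,1.3]],"turn":[[0.0,0.0,0.0],[0.0,0.0,0.0],[0.0,0.0,0.0],[0.0,0.0,0.0],[0.0,0.0,0.0],[0.0,0.0,0.0],[0.0,0.0,0.0]]}
end [0.5985 0.1263 0.0286] residual rot 0.33
```

Request:
move_arm --jaw '[6.8, 6.8, 6.8, 6.8, 6.8, 6.8, 6.8, 6.8, 6.8]' --dp '[[-0.1, 0, 0.5], [0, 0.1, 0.5], [0, 0, 1.2], [0, 0, 1.2], [0, 0, 1.2], [0, 0, 1.2], [0, 0, 1.1], [0, 0, 0], [0, 0, 0]]' --turn '[[0, 0, 0], [0, 0, 0], [0, 0, 0], [0, 0, 0], [0, 0, 0], [0, 0, 0], [0, 0, 0], [0, 0, 0], [0, 0, 0]]'

```text
time_s: 25.9
position: [0.5991, 0.1242, 0.0305]
tool_rot: [[-0.032, 0.999, 0.003], [0.999, 0.032, -0.0], [-0.0, 0.003, -1.0]]
ft_force: [-0.1, 0.4, -0.2]
grip_width: 0.068
gripper_force: 0.0
```

Request:
move_arm --jaw '[6.8, 6.8, 6.8, 6.8, 6.8]' --dp '[[0, -0.3, 0], [0, -0.3, 0], [0, -0.3, 0], [0, -0.3, 0], [0, -0.3, 0]]' --turn '[[0, 0, 0], [0, 0, 0], [0, 0, 0], [0, 0, 0], [0, 0, 0]]'

```text
time_s: 26.32
position: [0.5846, 0.1246, 0.0316]
tool_rot: [[-0.033, 0.999, 0.007], [0.999, 0.033, -0.0], [-0.0, 0.007, -1.0]]
ft_force: [1.9, -0.5, 2.2]
grip_width: 0.0679
gripper_force: 0.8
```

Request:
move_arm --jaw '[6.8, 6.8]' --dp '[[0, -0.3, 0], [0, -0.3, 0]]' --turn '[[0, 0, 0], [0, 0, 0]]'

```text
time_s: 26.48
position: [0.5784, 0.1244, 0.0313]
tool_rot: [[-0.033, 0.999, 0.006], [0.999, 0.033, -0.0], [-0.0, 0.006, -1.0]]
ft_force: [2.0, 0.1, 1.5]
grip_width: 0.0679
gripper_force: 0.8
```

Request:
move_arm --jaw '[6.8, 6.8]' --dp '[[0, -0.3, 0], [0, -0.3, 0]]' --turn '[[0, 0, 0], [0, 0, 0]]'

```text
time_s: 26.65
position: [0.5722, 0.1241, 0.031]
tool_rot: [[-0.033, 0.999, 0.005], [0.999, 0.033, -0.0], [-0.0, 0.005, -1.0]]
ft_force: [1.7, 0.3, 1.5]
grip_width: 0.0681
gripper_force: 0.8
```

Request:
move_arm --jaw '[6.8, 6.8]' --dp '[[0, -0.3, 0], [0, -0.3, 0]]' --turn '[[0, 0, 0], [0, 0, 0]]'

```text
time_s: 26.82
position: [0.5662, 0.1239, 0.0309]
tool_rot: [[-0.033, 0.999, 0.005], [0.999, 0.033, -0.0], [-0.0, 0.005, -1.0]]
ft_force: [2.0, 0.5, 1.4]
grip_width: 0.0679
gripper_force: 0.8
```

Request:
move_arm --jaw '[6.8, 6.8]' --dp '[[0, -0.3, 0], [0, -0.3, 0]]' --turn '[[0, 0, 0], [0, 0, 0]]'

```text
time_s: 26.98
position: [0.5602, 0.1237, 0.0309]
tool_rot: [[-0.033, 0.999, 0.005], [0.999, 0.033, -0.0], [-0.0, 0.005, -1.0]]
ft_force: [1.2, -0.3, 3.1]
grip_width: 0.068
gripper_force: 0.8
```

P1 and P3 both drag about 2 N and P2 about 0.7 N, so the middle pad is the glazed one. I'll go back, grip it across its 56 mm width and lift it.

```bash
python3 - <<'E'
from plan import *
x,y,z=observe()["position"]
plan([(x+.006,y,.10,1.6,0,6.8,3),(.546,0,.095,-88.4,0,7.2,16)])
E
```

```text
{"jaw":[6.8,6.8,6.8,7.2,7.2,7.2,7.2,7.2,7.2,7.2,7.2,7.2],"dp":[[0.0,0.2,-2.3],[0.0,0.2,-2.3],[0.0,0.2,-2.3],[-0.8,-0.1,0.0],[-0.8,-0.1,0.1],[-0.7,0.0,0.0],[-0.8,0.1,0.0],[-0.8,0.1,0.1],[-0.7,0.3,0.0],[-0.8,0.3,0.0],[-0.7,0.3,0.0],[-0.6,0.5,0.1]],"turn":[[0.0,0.0,0.0],[0.0,0.0,0.0],[0.0,0.0,0.0],[0.0,0.0,0.1],[0.0,0.0,0.1],[0.0,0.0,0.1],[0.0,0.0,0.09],[0.0,0.0,0.1],[0.0,0.0,0.1],[0.0,0.0,0.1],[0.0,0.0,0.1],[0.0,0.0,0.1]]}
{"jaw":[7.2,7.2,7.2,7.2,7.2,7.2,7.2],"dp":[[-0.6,0.5,0.0],[-0.6,0.5,0.0],[-0.5,0.6,0.1],[-0.4,0.7,0.0],[-0.4,0.7,0.0],[-0.2,0.7,0.1],[-0.3,0.8,0.0]],"turn":[[0.0,0.0,0.09],[0.0,0.0,0.1],[0.0,0.0,0.1],[0.0,0.0,0.1],[0.0,0.0,0.1],[0.0,0.0,0.1],[0.0,0.0,0.1]]}
end [ 5.457e-01 -4.000e-04  9.480e-02] residual rot 0.38
```

Request:
move_arm --jaw '[6.8, 6.8, 6.8, 7.2, 7.2, 7.2, 7.2, 7.2, 7.2, 7.2, 7.2, 7.2]' --dp '[[0, 0.2, -2.3], [0, 0.2, -2.3], [0, 0.2, -2.3], [-0.8, -0.1, 0], [-0.8, -0.1, 0.1], [-0.7, 0, 0], [-0.8, 0.1, 0], [-0.8, 0.1, 0.1], [-0.7, 0.3, 0], [-0.8, 0.3, 0], [-0.7, 0.3, 0], [-0.6, 0.5, 0.1]]' --turn '[[0, 0, 0], [0, 0, 0], [0, 0, 0], [0, 0, 0.1], [0, 0, 0.1], [0, 0, 0.1], [0, 0, 0.09], [0, 0, 0.1], [0, 0, 0.1], [0, 0, 0.1], [0, 0, 0.1], [0, 0, 0.1]]'

```text
time_s: 27.98
position: [0.5542, 0.0539, 0.0965]
tool_rot: [[0.759, 0.651, 0.003], [0.651, -0.759, 0.0], [0.002, 0.002, -1.0]]
ft_force: [0.0, -0.2, 0.7]
grip_width: 0.0718
gripper_force: 0.0
```

Request:
move_arm --jaw '[7.2, 7.2, 7.2, 7.2, 7.2, 7.2, 7.2, 7.2]' --dp '[[-0.6, 0.5, 0], [-0.6, 0.5, 0], [-0.5, 0.6, 0.1], [-0.4, 0.7, 0], [-0.4, 0.7, 0], [-0.2, 0.7, 0.1], [-0.3, 0.8, 0], [0, 0, 0]]' --turn '[[0, 0, 0.09], [0, 0, 0.1], [0, 0, 0.1], [0, 0, 0.1], [0, 0, 0.1], [0, 0, 0.1], [0, 0, 0.1], [0, 0, 0]]'

```text
time_s: 28.65
position: [0.545, -0.0012, 0.0944]
tool_rot: [[1.0, 0.019, 0.003], [0.019, -1.0, 0.0], [0.003, 0.0, -1.0]]
ft_force: [-0.1, 0.1, 0.6]
grip_width: 0.0718
gripper_force: 0.0
```

```bash
python3 - <<'E'
from plan import *
im,d=cams.get_image("scene"); P=cloud("scene",d).reshape(-1,3)
k=(P[:,2]>.038)&(P[:,2]<.052)&(abs(P[:,1])<.21)&(P[:,0]>.43)&(P[:,0]<.67)
img=k.reshape(400,640).astype(np.uint8); N,l,s,c=cv2.connectedComponentsWithStats(img)
for i in range(1,N):
    if s[i,4]>100: Q=P[(l==i).ravel()]; print(s[i,4],cv2.minAreaRect((Q[:,:2]*1000).astype(np.float32)),Q.mean(0).round(4))
o=observe();print(o["position"],np.round(o["tool_rot"],3))
plan([(.546,0,.09,-88.4,0,7.2,2),(.546,0,.028,-88.4,0,7.2,5)])
E
```

```text
782 ((566.1047973632812, -136.44488525390625), (56.83992385864258, 128.53244018554688), 2.065011978149414) [ 0.5683 -0.1335  0.0459]
729 ((544.0118408203125, 1.0891361236572266), (124.50091552734375, 59.50627899169922), 1.9515239000320435) [0.5551 0.0037 0.0458]
1066 ((562.15380859375, 126.60474395751953), (57.69580841064453, 125.4261703491211), 1.4451220035552979) [0.5642 0.128  0.0459]
[ 0.54527519 -0.00061084  0.09449248] [[ 1.     0.024  0.003]
 [ 0.024 -1.     0.   ]
 [ 0.003 -0.    -1.   ]]
{"jaw":[7.2,7.2,7.2,7.2,7.2,7.2,7.2],"dp":[[0.0,0.0,0.2],[0.1,-0.1,0.2],[0.0,0.0,1.2],[0.0,0.0,1.3],[0.0,0.0,1.2],[0.0,0.0,1.3],[0.0,0.0,1.2]],"turn":[[0.0,0.0,0.0],[0.0,0.0,0.0],[0.0,0.0,0.0],[0.0,0.0,0.0],[0.0,0.0,0.0],[0.0,0.0,0.0],[0.0,0.0,0.0]]}
end [5.465e-01 4.000e-04 2.850e-02] residual rot 0.28
```

Request:
move_arm --jaw '[7.2, 7.2, 7.2, 7.2, 7.2, 7.2, 7.2, 4.8, 4.8, 4.8, 4.8, 4.8]' --dp '[[0, 0, 0.2], [0.1, -0.1, 0.2], [0, 0, 1.2], [0, 0, 1.3], [0, 0, 1.2], [0, 0, 1.3], [0, 0, 1.2], [0, 0, 0], [0, 0, 0], [0, 0, 0], [0, 0, 0], [0, 0, 0]]' --turn '[[0, 0, 0], [0, 0, 0], [0, 0, 0], [0, 0, 0], [0, 0, 0], [0, 0, 0], [0, 0, 0], [0, 0, 0], [0, 0, 0], [0, 0, 0], [0, 0, 0], [0, 0, 0]]' --force 60

```text
time_s: 29.7
position: [0.5471, 0.0008, 0.0289]
tool_rot: [[1.0, 0.024, 0.005], [0.024, -1.0, -0.0], [0.005, 0.0, -1.0]]
ft_force: [-0.2, 1.3, -6.0]
grip_width: 0.0539
gripper_force: 65.8
```

Request:
move_arm --jaw '[4.8, 4.8, 4.8, 4.8]' --dp '[[0, 0, -1], [0, 0, -2], [0, 0, -3], [0, 0, 0]]' --turn '[[0, 0, 0], [0, 0, 0], [0, 0, 0], [0, 0, 0]]'

```text
time_s: 30.03
position: [0.5493, 0.0003, 0.0943]
tool_rot: [[1.0, 0.024, 0.014], [0.024, -1.0, -0.002], [0.014, 0.002, -1.0]]
ft_force: [1.0, -1.1, -4.7]
grip_width: 0.0544
gripper_force: 65.9
```

```bash
python3 - <<'E'
from plan import *
im,d=cams.get_image("scene"); save(im[100:300,200:500].repeat(2,0).repeat(2,1),"s6.png")
x,y,z=observe()["position"]
plan([(.535,.10,.125,-88.4,0,4.8,4),(.509,.322,.11,-88.4,0,4.8,8),(.509,.322,.04,-88.4,0,4.8,5)])
E
```

```text
{"jaw":[4.8,4.8,4.8,4.8,4.8,4.8,4.8,4.8,4.8,4.8,4.8,4.8],"dp":[[-0.3,-2.5,-0.8],[-0.2,-2.5,-0.9],[-0.3,-2.5,-0.8],[-0.3,-2.5,-0.8],[-0.3,-2.8,0.2],[-0.2,-2.8,0.2],[-0.3,-2.7,0.1],[-0.2,-2.8,0.2],[-0.3,-2.8,0.2],[-0.2,-2.8,0.2],[-0.3,-2.8,0.1],[-0.3,-2.7,0.2]],"turn":[[0.0,0.0,0.0],[0.0,-0.01,0.0],[0.0,0.0,0.0],[0.0,0.0,0.0],[0.0,0.0,0.0],[0.0,0.0,0.0],[0.0,0.0,0.0],[0.0,0.0,0.0],[0.0,0.0,0.0],[0.0,0.0,0.0],[0.0,0.0,0.0],[0.0,0.0,0.0]]}
{"jaw":[4.8,4.8,4.8,4.8,4.8],"dp":[[0.0,0.0,1.4],[0.0,0.0,1.4],[0.0,0.0,1.4],[0.0,0.0,1.4],[0.0,-0.1,1.4]],"turn":[[0.0,0.0,0.0],[0.0,0.0,0.0],[0.0,0.0,0.0],[0.0,0.0,0.0],[0.0,0.0,0.0]]}
end [0.5086 0.3225 0.0401] residual rot 0.27
```

View pics/s6.png

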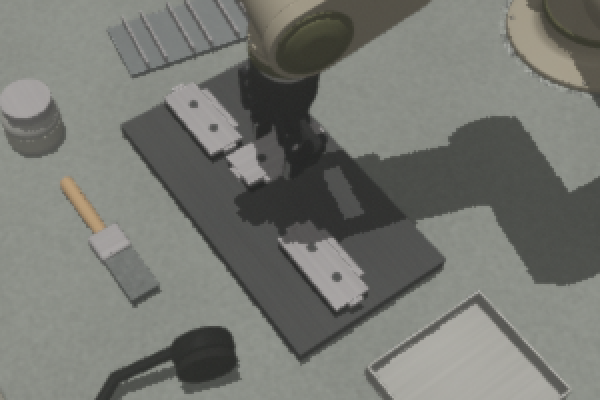

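The glazed pad is held clear of the plate and level, and the other two still lie flat. I carry it to the tray.

Request:
move_arm --jaw '[4.8, 4.8, 4.8, 4.8, 4.8, 4.8, 4.8, 4.8, 4.8, 4.8, 4.8, 4.8]' --dp '[[-0.3, -2.5, -0.8], [-0.2, -2.5, -0.9], [-0.3, -2.5, -0.8], [-0.3, -2.5, -0.8], [-0.3, -2.8, 0.2], [-0.2, -2.8, 0.2], [-0.3, -2.7, 0.1], [-0.2, -2.8, 0.2], [-0.3, -2.8, 0.2], [-0.2, -2.8, 0.2], [-0.3, -2.8, 0.1], [-0.3, -2.7, 0.2]]' --turn '[[0, 0, 0], [0, -0.01, 0], [0, 0, 0], [0, 0, 0], [0, 0, 0], [0, 0, 0], [0, 0, 0], [0, 0, 0], [0, 0, 0], [0, 0, 0], [0, 0, 0], [0, 0, 0]]'

```text
time_s: 31.08
position: [0.5063, 0.3231, 0.1065]
tool_rot: [[1.0, 0.024, -0.007], [0.024, -1.0, -0.001], [-0.007, 0.001, -1.0]]
ft_force: [-0.0, 0.2, -4.9]
grip_width: 0.0544
gripper_force: 66.2
```

Request:
move_arm --jaw '[4.8, 4.8, 4.8, 4.8, 4.8]' --dp '[[0, 0, 1.4], [0, 0, 1.4], [0, 0, 1.4], [0, 0, 1.4], [0, 0, 0]]' --turn '[[0, 0, 0], [0, 0, 0], [0, 0, 0], [0, 0, 0], [0, 0, 0]]'

```text
time_s: 31.5
position: [0.5048, 0.321, 0.0479]
tool_rot: [[1.0, 0.024, -0.012], [0.024, -1.0, -0.003], [-0.012, 0.003, -1.0]]
ft_force: [-1.3, -0.5, -7.0]
grip_width: 0.0544
gripper_force: 66.3
```

Request:
move_arm --jaw '[4.8, 4.8, 4.8, 4.8, 4.8, 4.8]' --dp '[[0.1, 0, 1.2], [0.1, 0, 1.2], [0, 0, 1.0], [0, 0, 0.5], [0, 0, 0], [0, 0, 0]]' --turn '[[0, 0, 0], [0, 0.01, 0], [0, 0, 0], [0, 0, 0], [0, 0, 0], [0, 0, 0]]'

```text
time_s: 32.0
position: [0.5091, 0.3219, 0.0129]
tool_rot: [[1.0, 0.024, 0.005], [0.024, -1.0, -0.0], [0.005, 0.0, -1.0]]
ft_force: [1.0, 0.1, -6.5]
grip_width: 0.0542
gripper_force: 66.3
```

Request:
move_arm --jaw '[4.8, 4.8, 4.8, 4.8]' --dp '[[0, 0, 0.2], [0, 0, 0.2], [0, 0, 0.1], [0, 0, 0]]' --turn '[[0, 0, 0], [0, 0, 0], [0, 0, 0], [0, 0, 0]]'

```text
time_s: 32.33
position: [0.509, 0.3218, 0.0078]
tool_rot: [[1.0, 0.024, 0.005], [0.024, -1.0, -0.0], [0.005, 0.0, -1.0]]
ft_force: [0.2, 0.5, -6.3]
grip_width: 0.0544
gripper_force: 66.4
```

Request:
move_arm --jaw '[4.8, 6.8, 6.8, 6.8, 6.8, 6.8, 6.8, 6.8, 6.8, 6.8, 6.8, 6.8]' --dp '[[0, 0, 0.1], [0, 0, 0], [0, 0, 0], [0, 0, 0], [0, 0, 0], [0, 0, -1], [0, 0, -2], [0, 0, -3], [0, 0, -4], [0, 0, -4], [-3, 0, -2], [0, 0, 0]]' --turn '[[0, 0, 0], [0, 0, 0], [0, 0, 0], [0, 0, 0], [0, 0, 0], [0, 0, 0], [0, 0, 0], [0, 0, 0], [0, 0, 0], [0, 0, 0], [0, 0, 0], [0, 0, 0]]'

```text
time_s: 33.33
position: [0.4767, 0.3221, 0.1728]
tool_rot: [[1.0, 0.025, 0.012], [0.025, -1.0, 0.003], [0.012, -0.003, -1.0]]
ft_force: [-0.3, 0.5, 0.8]
grip_width: 0.068
gripper_force: 0.0
```

```bash
python3 - <<'E'
from plan import *
im,d=cams.get_image("scene"); save(im,"s7.png")
P=cloud("scene",d).reshape(-1,3)
k=(P[:,2]>.015)&(P[:,2]<.03)&(abs(P[:,1]-.322)<.065)&(abs(P[:,0]-.509)<.075)
Q=P[k];print(k.sum(),cv2.minAreaRect((Q[:,:2]*1000).astype(np.float32)),Q[:,2].mean(),Q[:,2].std(),observe()["position"])
E
```

```text
1251 ((506.4617614746094, 322.5973815917969), (125.71775817871094, 56.88869094848633), 1.3960455656051636) 0.023881789868459506 0.0020155805890881926 [0.47746565 0.3216791  0.1701635 ]
```

View pics/s7.png

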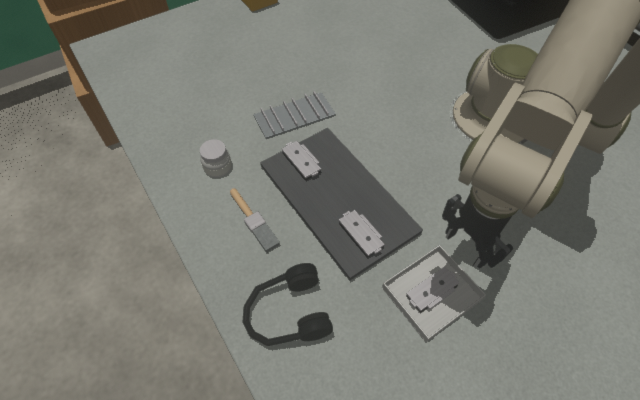

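The glazed pad lies flat in the tray at (433,290), with its top at z ≈ 24 mm. The two good pads lie on the plate at (301,160) and (361,232), the tin, brush and ear defenders are untouched, and the arm is clear.

```bash
python3 -c "
from rig import ticket
print(ticket.close_job())"
```

```text
the job is handed in; nothing more can be done
None
```

I handed in the job at about 33 s: the glazed pad (from the middle slot, about 0.7 N drag against about 2 N for the other two) lies flat in the tray, and the two good pads lie lining down on the plate.

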